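# Prove a blind stand-off on the depth pin and hold it hole-up for tacking

### The job

Two drilled square steel stand-offs lie on the bench: take the larger one, whose blind bore fits the check pin, and prove the bore by sliding it over the pin of the tacking jig right up to the shoulder (its other end has only a shallow recess and stops at once). Then turn it bore-up, stand it solid end down between the four dowels of the foot plate, square to the plate, and press it down with a steady 10 to 15 N. Finish while still gripping and pressing it, as it must be held for tack welding; do not disturb the smaller stand-off.

Things in the scene. Friction and masses are not known exactly. Their poses are not given: they have to be found in the camera images.
- spacer: larger stand-off, plain steel square bar 30 x 30 x 72 mm, about 0.4 kg, lying on a side on the bench at the start. Origin at its centre (15 mm above the bench when lying); x axis along its length, +x towards the blind bore (18 mm diameter, 34 mm deep, in the end face at x = +36 mm). The end at x = -36 mm shows a recess of the same diameter but only 4 mm deep.
- spacer_mouth (a point): centre of the bore's mouth, on the stand-off's end face, 36 mm from its centre along its +x
- spacer_foot (a point): centre of the other (solid) end face, 36 mm from its centre along its -x
- small_spacer: smaller stand-off of the same kind, 24 x 24 x 56 mm, bore 11 mm (too small for the pin); origin at its centre, +x towards its bore. To be left where it lies.
- jig: fixed steel tacking jig: base plate 130 (x) x 225 (y) x 10 mm, origin under its centre, yaw within 0.3 rad. On its +y half an upright lug, 50 mm wide, front face at x = +32 mm, top 72 mm above the bench, carries the check pin, which points to the jig's -x. On its -y half lies the foot plate, strapped down; straps and screws rise 10 mm above it, 37 mm and more to either side (y) of its centre.
- pin_shoulder (a point): centre of the check pin's shoulder (flat collar of 22 mm diameter, standing 6 mm off the lug), 26 mm along x and 62 mm along y of the jig's origin, 48 mm above the bench. The pin of 15 mm diameter runs 28 mm from here along the jig's -x; its nose is tapered over the last 5 mm. Axes as the jig's.
- pin_tip (a point): end of the check pin, 28 mm from the shoulder along the jig's -x
- seat (a point): centre of the place for the stand-off: on top of the foot plate (90 x 90 x 8 mm, top 18 mm above the bench), 55 mm to -y of the jig's origin, amid four dowels of 6 mm diameter, 7 mm high, that stand 21 mm to the jig's +x, -x, +y and -y of it (3 mm clear of a centred stand-off). Axes as the jig's.
- gas_saver: fixed gas economiser at the back of the table, not used: post, head box and a lever arm, together 296 mm high, about x = 0.75 to 0.82, y = 0 to 0.23; the tin of rods beside it is 266 mm high. Keep a leaning hand and wrist clear of them. Origin at its underside, below the lever's pivot.
There are look-alikes about, which are no part of the job. What is shaped like the spacer but black or brown is not meant.

How it is judged:
By the outcome, as a careful person would: the job done as asked, in the order asked, and still so for the second after the job is handed in, while the arm keeps its last pose, push and grip.
It also fails if it takes over 61 s, if anything falls off the work surface, if the arm or the gripper's body presses on something with over 40 N, if the wrist force passes 120 N, or if a joint passes its speed limit or range.

### The arm

A 6-joint arm with a two-finger parallel gripper is mounted at the origin on a cart in front of the work surface, level with it; the furniture and walls round the work are solid. World frame = base frame: x ahead of the robot, y to its left, z up, the work surface at z = 0. Lengths are in m, angles in degrees, forces in N, time in s.
With the tool pointing down it reaches from about 0.4 to 0.825 m from the base axis. Payload 7 kg.
Tool frame: the origin (TCP) lies midway between the tips of the shut fingers; the grasp point (between the pads) lies 19 mm behind it; z points along the fingers, y is the line along which they close (so a half turn about z gives the same grasp; the last joint's range is limited). The gripper opens to 88 mm and grips with 3 to 60 N. Pads are 19 mm wide; open, the fingers measure 130 mm over their backs; the gripper's body (78 mm by 193 mm) begins 47 mm behind the grasp point.
Start: joints at [91.163, 20.546, 0.682, 0, -70.136, -16.507], TCP at [0.179, 0.651, 0.204] pointing down, gripper open.
Joint ranges: [-176.03, 176.03], [-82.01, 121.73], [-58.28, 71.71], [-173.87, 95.51], [-174.79, -0.11], [-173.66, 173.66]. Speed limits (degrees/s): [136.94, 136.94, 172.46, 180, 180, 180].

### API

Orientations are given as [roll, pitch, yaw] about the fixed x, y, z axes, in that order (R = Rz(yaw) Ry(pitch) Rx(roll)).
In Python, from plant import telemetry, viewer, workorder gives the robot as it stands. The module is installed in compiled form; this text tells all that it offers.
- The arm moves only by the tool carry_out, never from a script. Its argument "rows" is a list of rows, each a list of 6 numbers: the shift along the tool's x, y, z in m, then the turn, a rotation vector about the tool's x, y, z in rad. In form: [[tx, ty, tz, ax, ay, az], ...]. A call has 1 to 8 rows; each row is the pose to reach, as a shift and turn from the pose commanded when the call began, along the tool's axes at that moment; what a row does not reach only later rows make up. A row lasts 1/8 s, in which the tool goes at most 62.5 mm and 10.7 degrees, less where a joint would pass 70% of its speed; a pose out of reach is approached as far as the arm can. A call with a gripper value outside its range is refused whole. "grip" is the gripper's target within -1 to 1 (fully open at 1, half-way at 0, shut at -1), set as the call begins (left out, the last holds). The fingers move at their own pace and stop on an object; the grip force is fixed at half the most. Time passes only in rows, so rows that repeat a pose let the fingers close. It gives the time, the measured TCP pose, the force, the opening and the grip force at its end, in the units of the state.
- telemetry.get_obs(): the state, without advancing time (a new reading comes with each control period).
- viewer.snapshot(name): name is "scene" or "top" or "wrist"; returns the picture (400x640x3 uint8, red, green, blue); there is no depth.
- viewer.camera_info(name): a dict with "intrinsics" (3x3 intrinsics, pixels), "extrinsics" (4x4, takes a point from camera to world coordinates); the wrist camera has in their place "tool_from_camera" (4x4, takes a point from camera to tool coordinates, whose origin is the TCP and whose axes are the flange's). Camera axes: x right, y down, z forward; pixel columns grow to the right and rows downward; lengths in m; the calibration is good to about 2 mm. A picture is of the moment at which its call begins: read the wrist's pose just before it. camera_info takes no time and is no camera call.
- workorder.close_job(): hands the job in; it is judged then, once.
The state is a dict: "clock": time; "joint_pos": joint angles; "qvel": joint speeds; "tau": joint torques, N m; "tool_pos": TCP position; "orientation": TCP orientation; "force": force on the tool from outside, world axes, zero at the start; "moment": the same for the moment, N m; "opening": finger opening in m; "gripper_force": force on a finger pad.
Only numpy, scipy, OpenCV 4.12 (cv2) and the standard library are available. Lean on these libraries where they do the work, as an engineer would, in place of code of your own. Each camera call takes 0.05 s, during which the arm holds its last target. There are 200 camera calls.

## Working session

There is one attempt and no reset: what is moved stays moved. The work goes in short steps, Python scripts to look and compute and a tool call to move; the robot and the scene stay as the last step left them, time stands still between calls to the robot, and variables do not carry over. Pictures are saved under pics/ and viewed, at most 12 in all, crops included, and the job is handed in when it is done.

Besides the shell and the picture viewer there is one more tool, called after "Request:" in YAML: its name, and indented under it one key for each argument. carry_out: Moves the arm, as the interface text tells. Its arguments: {"type":"object","properties":{"rows":{"type":"array"},"grip":{"type":"number"}},"required":["rows"]}

```bash
mkdir -p pics; python3 - <<'E'
from plant import telemetry, viewer
import cv2,numpy as np
np.set_printoptions(precision=4,suppress=True)
print(telemetry.get_obs())
for n in("scene","top","wrist"):
    cv2.imwrite(f"pics/{n}0.png",viewer.snapshot(n)[:,:,::-1]); print(n,viewer.camera_info(n))
E
```

```text
{'clock': 0.0, 'joint_pos': array([ 91.1643,  20.5908,   0.6324,  -0.0204, -70.1353, -16.5069]), 'qvel': array([-0.0659,  0.0474,  0.0518, -0.0566, -0.0782, -0.0837]), 'tau': array([  0.0011, -58.2722,  29.3055,   6.9973,   0.007 ,  -0.0002]), 'tool_pos': array([0.1785, 0.6504, 0.2032]), 'orientation': array([179.9047,  -0.0083, -15.3495]), 'force': array([-0.7972,  0.1816,  0.7955]), 'moment': array([0.0008, 0.0463, 0.0345]), 'gripper_force': 0.0, 'opening': 0.0873642605046067}
scene {'intrinsics': array([[371.3333,   0.    , 318.076 ],
       [  0.    , 371.3333, 197.9249],
       [  0.    ,   0.    ,   1.    ]]), 'extrinsics': array([[ 0.7741, -0.3363,  0.5364,  0.114 ],
       [-0.633 , -0.4033,  0.6607, -0.5219],
       [-0.0059, -0.851 , -0.5251,  0.5484],
       [ 0.    ,  0.    ,  0.    ,  1.    ]])}
top {'intrinsics': array([[509.5607,   0.    , 325.8087],
       [  0.    , 509.5607, 199.9119],
       [  0.    ,   0.    ,   1.    ]]), 'extrinsics': array([[ 0.0016, -0.9966,  0.0825,  0.5225],
       [-1.    , -0.0015,  0.0008,  0.0754],
       [-0.0007, -0.0825, -0.9966,  1.2643],
       [ 0.    ,  0.    ,  0.    ,  1.    ]])}
wrist {'intrinsics': array([[296.9129,   0.    , 323.33  ],
       [  0.    , 296.9129, 196.3439],
       [  0.    ,   0.    ,   1.    ]]), 'tool_from_camera': array([[ 0.0006, -0.967 , -0.2548,  0.0682],
       [ 1.    ,  0.0008, -0.0008,  0.0001],
       [ 0.0009, -0.2548,  0.967 , -0.1805],
       [ 0.    ,  0.    ,  0.    ,  1.    ]])}
```

View pics/top0.png

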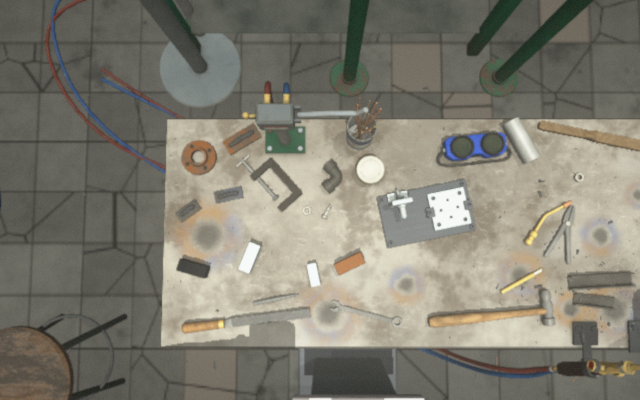

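View pics/scene0.png

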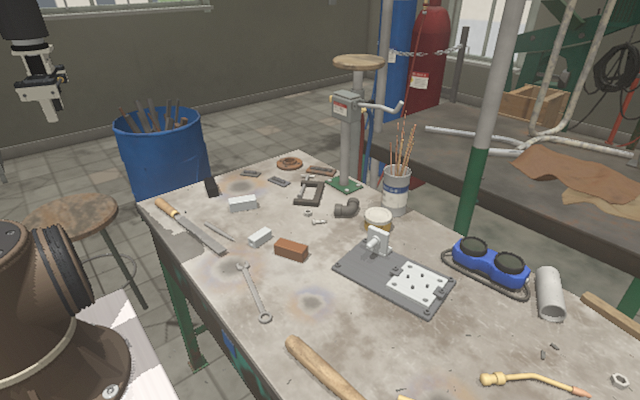

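Candidates in the top view are light steel blocks at (250,257) and (313,273), brown at (350,262) and black at (193,267). The light one at (250,257) looks the larger, so I'll measure and confirm it in an enlarged crop.

```bash
cat > h.py <<'E'
import numpy as np, cv2
from plant import telemetry, viewer
from scipy.spatial.transform import Rotation as R
np.set_printoptions(precision=4,suppress=True)
def cam(n,o=None):
    c=viewer.camera_info(n)
    if n!="wrist": return c["intrinsics"],c["extrinsics"]
    T=np.eye(4); T[:3,:3]=R.from_euler('xyz',o["orientation"],degrees=True).as_matrix(); T[:3,3]=o["tool_pos"]
    return c["intrinsics"],T@c["tool_from_camera"]
def ray(K,T,uv,z):
    d=T[:3,:3]@np.linalg.solve(K,[uv[0],uv[1],1.]); p=T[:3,3]
    return p+d*(z-p[2])/d[2]
def proj(K,T,P):
    q=K@(T[:3,:3].T@(np.asarray(P)-T[:3,3])); return q[:2]/q[2]
def obs(): return telemetry.get_obs()
E
python3 - <<'E'
from h import *
im=cv2.imread("pics/top0.png"); K,T=cam("top")
g=cv2.cvtColor(im,cv2.COLOR_BGR2HSV)
m=((g[:,:,2]>205)&(g[:,:,1]<30)).astype(np.uint8)*255
for c in cv2.findContours(m,0,1)[0]:
    if cv2.contourArea(c)<40: continue
    r=cv2.minAreaRect(c); b=cv2.boxPoints(r)
    z=.018 if r[0][0]>420 else .027
    w=np.array([ray(K,T,p,z)[:2] for p in b]); ce=ray(K,T,r[0],z)
    print(np.array(r[0]),cv2.contourArea(c),ce,"sides",np.linalg.norm(w[1]-w[0]),np.linalg.norm(w[2]-w[1]),"yaw",np.degrees(np.arctan2(*(w[1]-w[0])[::-1])))
a=cv2.resize(im[225:300,180:340],None,fx=5,fy=5,interpolation=2)[:, :800]
s=cv2.imread("pics/scene0.png"); b=cv2.resize(s[185:255,215:315],None,fx=3,fy=3,interpolation=2)
c=cv2.resize(s[220:315,325:465],None,fx=3,fy=3,interpolation=2)
w=cv2.imread("pics/wrist0.png")
out=np.zeros((600,800,3),np.uint8); out[:225,:480]=a[:375,:800][::1,::1][:225,:480]*0+cv2.resize(a,(480,225)); out[:210,480:780]=b; out[230:515,:420]=c; out[230:467,420:800]=cv2.resize(w,(380,237))
cv2.imwrite("pics/c1.png",out)
E
```

```text
[332.5 343. ] 43.0 [0.2831 0.0599 0.027 ] sides 0.03572750307531381 0.009339789728191121 yaw -89.90172072239139
[353.5 341. ] 74.5 [0.2879 0.0099 0.027 ] sides 0.05004751562396356 0.01869117726811127 yaw -89.9020185124854
[227.5405 332.2567] 48.5 [0.3078 0.3103 0.027 ] sides 0.019228557963037834 0.04601351328066374 yaw -8.563189948343773
[550.5 335.5] 233.5 [ 0.2999 -0.4635  0.018 ] sides 0.04480756234594069 0.0745084133906663 yaw -1.8485038895901196
[243.5 330.5] 49.0 [0.312  0.2723 0.027 ] sides 0.02149276757014241 0.021102351709240498 yaw -89.9028393908419
[328.0923 327.8454] 75.5 [0.3186 0.0705 0.027 ] sides 0.05748037356730895 0.015467518159622518 yaw -87.08780703130029
[305.5 332.5] 329.0 [0.3076 0.1243 0.027 ] sides 0.05974938486217788 0.05857059980502567 yaw -89.9032883556335
[505. 332.] 787.5 [ 0.308  -0.3545  0.018 ] sides 0.13957513667646504 0.061383744304632434 yaw -89.90336326658
[312.9423 274.7115] 189.5 [0.4442 0.1071 0.027 ] sides 0.022686695461175625 0.05574426757355068 yaw -78.66770714139048
[377.2 265.9] 1151.5 [ 0.4655 -0.0477  0.027 ] sides 0.18574098694043936 0.10498605177625073 yaw -52.28807022641309
[248.5222 257.3033] 326.0 [0.4856 0.2628 0.027 ] sides 0.07170830153482405 0.029323083818589453 yaw -21.74316301048072
[400.6878 204.9009] 101.5 [ 0.6131 -0.1059  0.027 ] sides 0.05053615446774936 0.04173848977583694 yaw -22.754124543499202
[448.9615 208.3077] 1221.0 [ 0.6055 -0.2254  0.018 ] sides 0.09143977162299466 0.0907337789129378 yaw -78.58897260224192
[370. 169.] 506.0 [ 0.7011 -0.0317  0.027 ] sides 0.0637853134067962 0.05926724316461358 yaw -89.91582246166388
[523.1 139.2] 298.5 [ 0.7774 -0.4122  0.018 ] sides 0.022578697424020713 0.1095602259008743 yaw -63.316613666426406
```

View pics/c1.png

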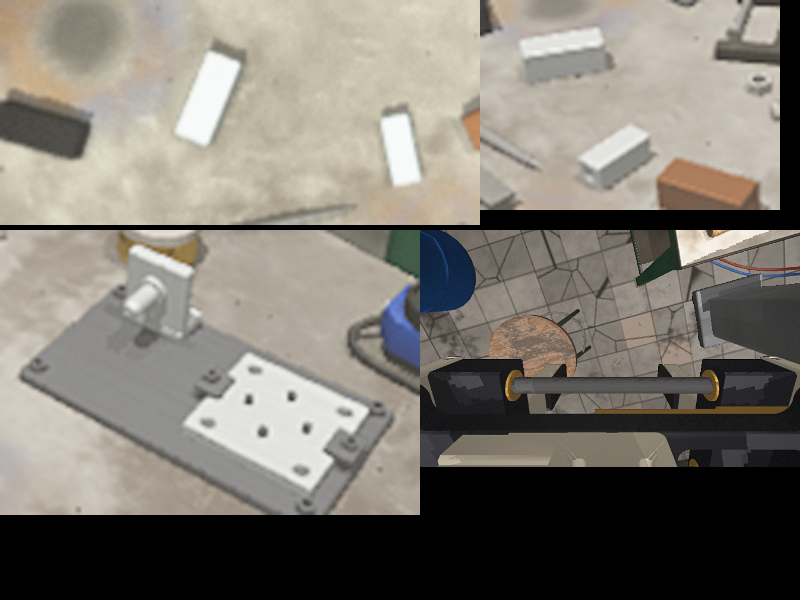

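Wrist view hardly shows the bench. The block at (250,257) measures 72 x 29 mm, which is the larger stand-off. The other light block, at (313,273), measures 56 x 23 mm, so it is the smaller one. The jig's yaw is about 11.4° and the seat is near (0.606, -0.225). Which end has the bore isn't visible yet, so I'll move the wrist camera to look at the near end.

Request:
carry_out:
  rows:
    - [0.04,0.06,0,0,0,0.18]
    - [0.08,0.12,0,0,0,0.36]
    - [0.12,0.18,0.02,0,0,0.55]
    - [0.157,0.239,0.05,0,0,0.74]
    - [0.157,0.239,0.09,0,0,0.92]
    - [0.157,0.239,0.124,0,0,1.11]
    - [0.157,0.239,0.124,0,0,1.3]
    - [0.157,0.239,0.124,0,0,1.484]
  grip: 1

```text
clock: 1.15
tool_pos: [0.2668, 0.3782, 0.0796]
orientation: [-180.0, -0.1, -100.7]
force: [0.4, 0.5, 0.6]
opening: 0.0876
gripper_force: 0.0
```

```bash
cat >> h.py <<'E'
import json
def log():
    o=obs(); open("log.txt","a").write(json.dumps([list(map(float,o[k])) for k in("joint_pos","tool_pos","orientation")])+"\n"); return o
E
python3 - <<'E'
from h import *
o=log(); im=viewer.snapshot("wrist")[:,:,::-1].copy()
print(o["clock"],o["joint_pos"],o["tool_pos"],o["orientation"])
K,T=cam("wrist",o)
for P in ([.452,.276,.015],[.519,.249,.015]): print(proj(K,T,P))
u,v=map(int,proj(K,T,[.452,.276,.015]))
u=min(max(u,80),560);v=min(max(v,60),340)
c=cv2.resize(im[v-60:v+60,u-80:u+80],None,fx=5,fy=5,interpolation=2)
cv2.imwrite("pics/w1.png",c)
E
```

```text
1.15 [ 79.2801   7.7862 -34.9854   0.0015 -47.3067 -89.9422] [0.2668 0.3782 0.0796] [-179.999    -0.0783 -100.6611]
[ 71.9224 120.6433]
[-21.9325 102.0629]
```

View pics/w1.png

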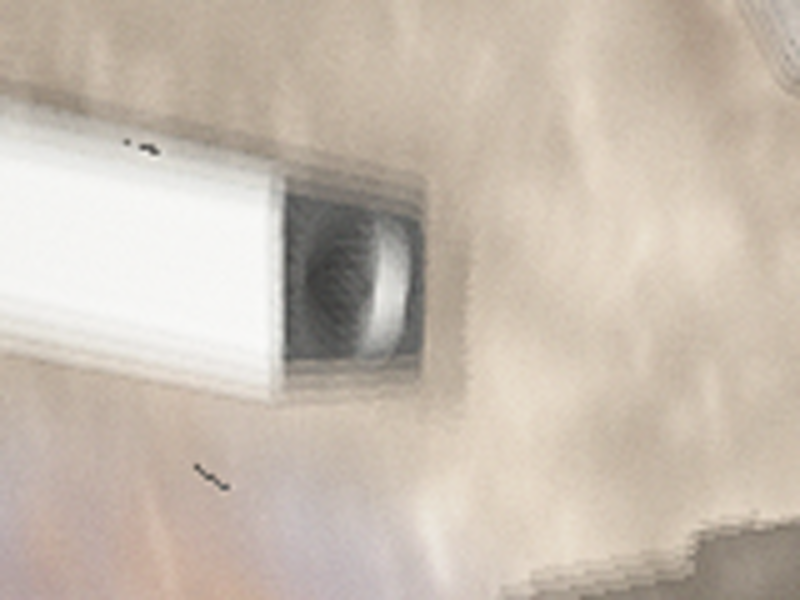

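The near end face at crop x 285–425 shows a hole with a bright lower-wall crescent at x 370–410. I'll compare its width in pixels with what a 4 mm recess would give, and refine the spacer's pose from this view.

```bash
python3 - <<'E'
from h import *
o=obs(); K,T=cam("wrist",o); im=viewer.snapshot("wrist"); g=im.mean(2)
a=np.array([.930,-.368,0]); n=np.array([.368,.930,0]); E=np.array([.452,.276,.015])
off=np.array([0,-9]) 
# face corners from image: top edge near-left etc
for v in (110,115,120): print(v,g[v,40:95].astype(int))
for nm,P in dict(bot=E-[0,0,.015],top=E+[0,0,.015],hb=E-[0,0,.009],ht=E+[0,0,.009],fb4=E-[0,0,.009]+.004*a,fb10=E-[0,0,.009]+.01*a,ft4=E+[0,0,.009]+.004*a).items(): print(nm,proj(K,T,P))
# top-face corners at the near end, from crop (275,175),(275,400), crop origin
org=np.array([80-80,120-60])
for p in ((278,168),(278,402),(0,100),(0,350)): print(p,ray(K,T,org+np.array(p)/5,.03))
E
```

```text
110 [244 245 244 245 245 245 246 247 246 246 247 247 232 236 231  91  94 100
 102  97 104 101 100  99 103 101 103 101 106 102 101 105  99 101 101 104
 105 103  99 103 104 101 102 116 167 158 154 155 169 181 183 184 189 190
 193]
115 [246 246 246 246 246 246 247 246 246 247 247 247 233 234 234 126  92  75
  85  94 103 101  89  81  67  64  70  63  66  69  70  91 123 150 139 148
 150 134  96 102  99 104 102 117 172 167 167 162 167 158 158 155 156 179
 179]
120 [245 245 245 245 244 245 245 245 246 245 247 246 237 229 233 164  91  82
 102 104  78  69  67  68  69  76  97  98  94  97  94 106 103 128 205 212
 206 208 208 205 116  93  68  93 143 166 170 169 163 160 158 159 170 191
 186]
bot [ 86.1    122.3554]
top [ 55.3302 122.8891]
hb [ 80.525  122.4521]
ht [ 62.107  122.7715]
fb4 [ 75.6029 121.5533]
fb10 [ 68.2059 120.2026]
ft4 [ 56.7961 121.8047]
(278, 168) [0.4431 0.2565 0.03  ]
(278, 402) [0.4572 0.2882 0.03  ]
(0, 100) [0.4788 0.2399 0.03  ]
(0, 350) [0.4953 0.2728 0.03  ]
```

At row 120 the bright wall band is about 6 px wide; a 4 mm recess predicts about 5 px. The floor beyond it (97–103) has the same grey as the end face (101). So the near end is the shallow recess and the bore faces away from the robot. The plan is to grasp with the hand leaning 25° toward the bore.

```bash
cat >> h.py <<'E'
def pose(yaw,lean,rollup=0):
    "tool rotation: tool x towards yaw (deg); hand leans `lean` deg towards +x (tool z tilts back)"
    return R.from_euler('z',yaw,degrees=True)*R.from_euler('x',180,degrees=True)*R.from_euler('y',-lean,degrees=True)
def delta(p,Rt,p0=None,R0=None):
    o=obs(); p0=o["tool_pos"] if p0 is None else p0; R0=R.from_euler('xyz',o["orientation"],degrees=True) if R0 is None else R0
    return np.r_[R0.inv().apply(np.asarray(p)-p0),(R0.inv()*Rt).as_rotvec()]
E
python3 - <<'E'
from h import *
Rt=pose(-22.3,25); print(Rt.as_matrix()); print(delta([.5038,.2531,.0805],Rt))
E
```

```text
[[ 0.8385 -0.3795 -0.391 ]
 [-0.3439 -0.9252  0.1604]
 [-0.4226  0.     -0.9063]]
[ 0.0806 -0.2558 -0.0005 -0.2968 -0.3665 -1.3406]
```

Request:
carry_out:
  rows:
    - [0.01,-0.032,-0.01,-0.037,-0.046,-0.168]
    - [0.02,-0.064,-0.02,-0.074,-0.092,-0.335]
    - [0.03,-0.096,-0.02,-0.111,-0.137,-0.503]
    - [0.04,-0.128,-0.02,-0.148,-0.183,-0.67]
    - [0.05,-0.16,-0.02,-0.186,-0.229,-0.838]
    - [0.06,-0.192,-0.015,-0.223,-0.275,-1.006]
    - [0.07,-0.224,-0.008,-0.26,-0.321,-1.173]
    - [0.0806,-0.2558,0,-0.297,-0.3665,-1.3406]

```text
clock: 2.25
tool_pos: [0.5056, 0.253, 0.0801]
orientation: [178.3, 22.4, -31.4]
force: [-0.1, 0.5, -0.1]
opening: 0.0876
gripper_force: 0.0
```

```bash
python3 - <<'E'
from h import *
o=log(); im=viewer.snapshot("wrist")[:,:,::-1].copy()
print(o["clock"],o["joint_pos"],o["tool_pos"],o["orientation"])
K,T=cam("wrist",o)
g=cv2.cvtColor(im,cv2.COLOR_BGR2HSV)
m=((g[:,:,2]>225)&(g[:,:,1]<25)).astype(np.uint8)*255
for c in cv2.findContours(m,0,1)[0]:
    if cv2.contourArea(c)<300: continue
    r=cv2.minAreaRect(c); b=cv2.boxPoints(r)
    w=np.array([ray(K,T,p,.03)[:2] for p in b]); print(np.array(r[0]),cv2.contourArea(c),w.tolist(),w.mean(0))
cv2.imwrite("pics/w2.png",im)
E
```

```text
2.25 [ 31.6255  26.8865  -2.65   -19.8838 -73.655   35.1724] [0.5056 0.253  0.0801] [178.2631  22.4421 -31.4154]
[323.2823 199.7706] 1808.5 [[0.5233707174625495, 0.2622015600439044], [0.515491747698685, 0.23657338942877804], [0.45255855161665237, 0.2579507925746164], [0.46077810312914524, 0.2886100326883182]] [0.488  0.2613]
```

View pics/w2.png

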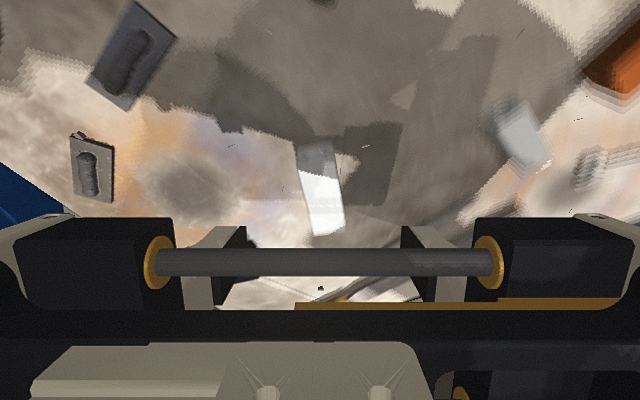

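The spacer's top sits between pixels (312,140) and (323,235), partly in the gripper's shadow. Its centre comes out at about (0.486, 0.262), yaw -21.7°. The turn was still 9° short, so I'll finish that and descend.

```bash
python3 - <<'E'
from h import *
Rt=pose(-21.7,25); z=Rt.as_matrix()[:,2]; f=np.array([.4739,.2668,.008])
for b in (.08,.06,.0): print(b,delta(f-b*z,Rt))
E
```

```text
0.08 [-0.0057 -0.0017 -0.0016 -0.0334 -0.0399 -0.1469]
0.06 [-0.0065 -0.0009  0.0184 -0.0334 -0.0399 -0.1469]
0.0 [-0.0087  0.0012  0.0783 -0.0334 -0.0399 -0.1469]
```

Request:
carry_out:
  rows:
    - [-0.0057,-0.0017,0,-0.0334,-0.0399,-0.1469]
    - [-0.006,-0.0013,0.01,-0.0334,-0.0399,-0.1469]
    - [-0.0068,-0.0005,0.026,-0.0334,-0.0399,-0.1469]
    - [-0.0074,0,0.042,-0.0334,-0.0399,-0.1469]
    - [-0.008,0.0006,0.058,-0.0334,-0.0399,-0.1469]
    - [-0.0084,0.001,0.07,-0.0334,-0.0399,-0.1469]
    - [-0.0087,0.0012,0.0783,-0.0334,-0.0399,-0.1469]
    - [-0.0087,0.0012,0.0783,-0.0334,-0.0399,-0.1469]

```text
clock: 3.3
tool_pos: [0.4696, 0.2706, 0.0106]
orientation: [179.7, 24.8, -23.0]
force: [-0.9, -0.4, 0.5]
opening: 0.0874
gripper_force: 0.0
```

Request:
carry_out:
  rows:
    - [0,0,0,0,0,0]
    - [0,0,0,0,0,0]
    - [0,0,0,0,0,0]
    - [0,0,0,0,0,0]
    - [0,0,0,0,0,0]
    - [0,0,0,0,0,0]
  grip: -1

```text
clock: 4.05
tool_pos: [0.47, 0.2706, 0.0111]
orientation: [179.7, 24.8, -22.9]
force: [0.0, 0.4, -0.6]
opening: 0.0335
gripper_force: 0.0
```

```bash
python3 - <<'E'
from h import *
o=log(); print(o)
# fit kinematics
from scipy.optimize import least_squares
D=[json.loads(l) for l in open("log.txt")]
D.append([[91.1643,20.5908,.6324,-.0204,-70.1353,-16.5069],[.1785,.6504,.2032],[179.9047,-.0083,-15.3495]])
open("fk.py","w").write('''
from h import *
def fk(j,p):
    h,L1,e,L2,lat,d5,D=p
    r=lambda ax,a:R.from_rotvec(np.radians(a)*np.array(ax,float))
    A=r([0,0,1],j[0]); A2=A*r([0,1,0],j[1]); A3=A2*r([0,1,0],-j[2]); A4=A3*r([1,0,0],-j[3]); A5=A4*r([0,1,0],-j[4]); A6=A5*r([1,0,0],-j[5])
    P=np.array([0,0,h])+A.apply([0,-lat,0])+A2.apply([0,0,L1])+A3.apply([L2,0,e])+A4.apply([0,-d5,0])+A6.apply([D,0,0])
    return P,A6
''')
from fk import fk
def M0(A6,o): return A6.inv()*R.from_euler('xyz',o,degrees=True)
for sg in (1,):
    for d in D: print(M0(fk(d[0],[0]*7)[1],d[2]).as_matrix().round(3).tolist())
f=lambda p:np.concatenate([fk(d[0],p)[0]-d[1] for d in D])
s=least_squares(f,[.2,.6,0,.46,.1,.1,.3]); print(s.x,s.fun.round(4))
E
```

```text
{'clock': 4.05, 'joint_pos': array([ 33.9666,  31.0589,  -6.4738, -22.0332, -68.3733,  44.227 ]), 'qvel': array([ 0.0971,  0.0574, -0.0358, -0.002 , -0.0841,  0.0365]), 'tau': array([ -0.0124, -64.8434,  22.3358,   4.5196,  -0.9128,   0.0151]), 'tool_pos': array([0.47  , 0.2706, 0.0111]), 'orientation': array([179.7362,  24.7855, -22.949 ]), 'force': array([ 0.0466,  0.3954, -0.604 ]), 'moment': array([-0.5689, -1.2637,  0.0502]), 'gripper_force': 0.0, 'opening': 0.033489780276453766}
[[0.0, 0.0, 1.0], [-1.0, -0.0, 0.0], [0.0, -1.0, 0.0]]
[[0.0, 0.0, 1.0], [-1.0, -0.0, 0.0], [0.0, -1.0, 0.0]]
[[0.0, 0.0, 1.0], [-1.0, 0.0, 0.0], [-0.0, -1.0, 0.0]]
[[-0.0, -0.0, 1.0], [-1.0, -0.0, -0.0], [0.0, -1.0, -0.0]]
[0.1987 0.6016 0.     0.4636 0.     0.1918 0.4005] [ 0. -0. -0. -0. -0. -0.  0.  0.  0. -0.  0.  0.]
```

The kinematic model fits exactly, with a wrist offset of 0.192 m and D = 0.40 m. I'll finish closing and lift.

Request:
carry_out:
  rows:
    - [0,0,0,0,0,0]
    - [0,0,0,0,0,0]
    - [0,0,0,0,0,0]

```text
clock: 4.42
tool_pos: [0.4699, 0.2705, 0.0111]
orientation: [179.7, 24.8, -22.9]
force: [-0.8, -1.6, 0.5]
opening: 0.0246
gripper_force: 30.0
```

```bash
cat > plan.py <<'E'
from fk import *
from scipy.optimize import least_squares
P=[.1987,.6016,0,.4636,0,.1918,.4005]
Mt=R.from_matrix([[0,0,1],[-1,0,0],[0,-1,0]])
lo=np.array([-176,-82,-58.2,-173.8,-174.7,-.2+-173.4]);lo=np.array([-176,-82,-58.2,-173.8,-174.7,-173.6]);hi=np.array([176,121.7,71.7,95.5,-.2,173.6])
def ik(p,Rt,j0):
    def f(j):
        x,A=fk(j,P); return np.r_[(x-p)*5,((A*Mt).inv()*Rt).as_rotvec()]
    s=least_squares(f,np.clip(j0,lo+.1,hi-.1),bounds=(lo,hi),x_scale=30); return s.x,np.abs(s.fun).max()
E
python3 - <<'E'
from plan import *
o=obs(); print(o["opening"],o["gripper_force"],o["force"],o["tool_pos"],o["orientation"]); j=o["joint_pos"]
yj=11.4; xj=np.array([np.cos(np.radians(yj)),np.sin(np.radians(yj)),0]); yy=np.array([-xj[1],xj[0],0]); up=np.array([0,0,1.])
seat=np.array([.6055,-.2254,.018]); sh=seat+.081*0+xj*.026+yy*.117; sh[2]=.048
print("shoulder",sh)
R1=pose(yj,25); c=sh-.036*xj
t1=c-.018*xj-.0045*up   # TCP rel centre
rng=np.random.default_rng(0)
def sols(p,Rt,n=60):
    S=[]
    for k in range(n):
        q,e=ik(p,Rt,rng.uniform(lo,hi))
        if e<1e-3 and not any(np.abs(q-s).max()<2 for s in S): S.append(q)
    return S
q,e=ik(t1,R1,j); print("insert cont",q,e)
# standing: bore up, tool horizontal direction options (dir az k)
for k in range(4):
    az=yj+90*k
    B=R.from_euler('z',az,degrees=True)
    # tool x->up-ish: rotate R(yaw az,lean) by -90 about horizontal axis so x->z
    Rt=B*R.from_euler('y',-90,degrees=True)*B.inv()*pose(az,25)
    cs=seat+.036*up; t=cs+(Rt*pose(az,25).inv()).apply(B.apply([-.018,0,-.0045]))
    print(k,"toolz",Rt.as_matrix()[:,2],"toolx",Rt.as_matrix()[:,0],t)
    for s in sols(t,Rt): print("   ",s.round(1))
E
```

```text
0.024596618512303617 29.989124491112307 [-0.8373 -1.6072  0.5426] [0.4699 0.2705 0.0111] [179.7165  24.7942 -22.9499]
shoulder [ 0.6079 -0.1056  0.048 ]
insert cont [  8.7729  34.1817  -4.9968   1.1449 -75.8011  92.1004] 4.9107462887776335e-12
0 toolz [ 0.8884  0.1791 -0.4226] toolx [0.4143 0.0835 0.9063] [ 0.6099 -0.2245  0.036 ]
    [ -53.7   33.1  -27.7  -98.8  -56.3 -122.1]
1 toolz [-0.1791  0.8884 -0.4226] toolx [-0.0835  0.4143  0.9063] [ 0.6046 -0.221   0.036 ]
    [ -31.8   57.9   34.2  -46.  -113.5 -136.7]
2 toolz [-0.8884 -0.1791 -0.4226] toolx [-0.4143 -0.0835  0.9063] [ 0.6011 -0.2263  0.036 ]
    [   2.1   66.2   31.7    9.7 -119.8  -81.2]
3 toolz [ 0.1791 -0.8884 -0.4226] toolx [ 0.0835 -0.4143  0.9063] [ 0.6064 -0.2298  0.036 ]
    [ 13.9  37.9 -53.6  88.2 -64.9 -91.6]
```

Opening reads 24.6 mm, which is odd for a 30 mm bar. I'll lift a little and look.

Request:
carry_out:
  rows:
    - [-0.004,0,-0.009,0,0,0]
    - [-0.013,0,-0.027,0,0,0]
    - [-0.021,0,-0.045,0,0,0]
    - [-0.03,0,-0.064,0,0,0]

```text
clock: 4.92
tool_pos: [0.4701, 0.2713, 0.0839]
orientation: [179.8, 24.7, -22.9]
force: [-0.9, 0.3, 0.1]
opening: 0.0005
gripper_force: 0.0
```

```bash
python3 - <<'E'
from h import *
o=log(); print(o["clock"],o["opening"],o["gripper_force"],o["force"],o["moment"],o["tool_pos"],o["orientation"])
w=viewer.snapshot("wrist")[:,:,::-1]; s=viewer.snapshot("scene")[:,:,::-1]; t=viewer.snapshot("top")[:,:,::-1]
out=np.zeros((600,800,3),np.uint8)
K,T=cam("scene"); u,v=map(int,proj(K,T,o["tool_pos"])); print(u,v)
out[:300,:400]=cv2.resize(s[v-50:v+40,u-60:u+60],(400,300),interpolation=2)
K,T=cam("top"); u,v=map(int,proj(K,T,o["tool_pos"])); print(u,v)
out[:300,400:]=cv2.resize(t[v-45:v+45,u-60:u+60],(400,300),interpolation=2)
out[300:,:480]=cv2.resize(w,(480,300))
cv2.imwrite("pics/c2.png",out); cv2.imwrite("pics/wr3.png",w); cv2.imwrite("pics/sc3.png",s); cv2.imwrite("pics/tp3.png",t)
E
```

```text
4.925 0.0005104838713982971 0.0 [-0.916   0.2872  0.0975] [-0.5463 -1.335  -0.01  ] [0.4701 0.2713 0.0839] [179.8117  24.7343 -22.908 ]
231 180
240 264
```

View pics/c2.png

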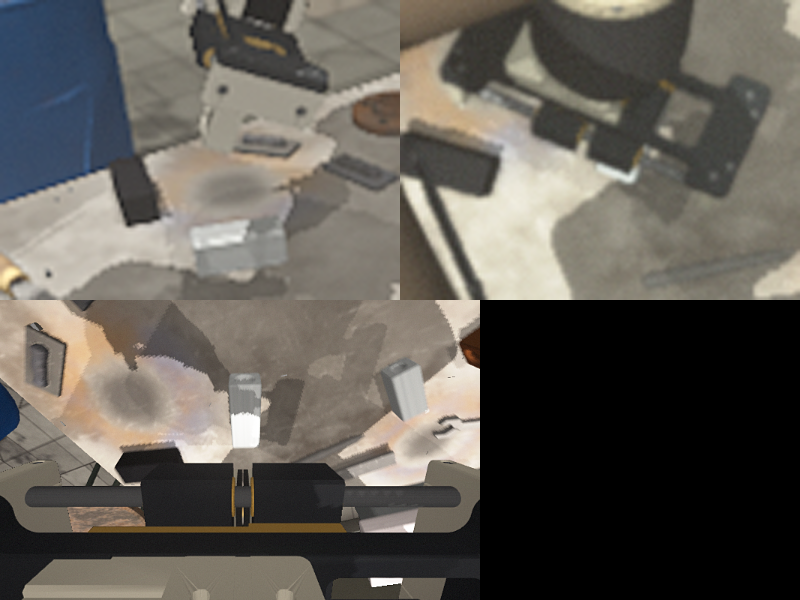

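The gripper is shut and empty. The spacer still lies on the bench, at wrist crop (245,410), with its bore end now visible at the far side. The pads had only caught its top edge, so I need to go about 5 mm lower. I'll step aside, open and re-measure.

Request:
carry_out:
  rows:
    - [0,-0.05,-0.01,0,0,0]
    - [0,-0.1,-0.02,0,0,0]
    - [0,-0.15,-0.03,0,0,0]
    - [0,-0.2,-0.03,0,0,0]
    - [0,-0.2,-0.03,0,0,0]
  grip: 1

```text
clock: 5.7
tool_pos: [0.5586, 0.4533, 0.1059]
orientation: [179.7, 24.9, -22.9]
force: [0.5, -0.3, -0.3]
opening: 0.0446
gripper_force: 0.0
```

```bash
python3 - <<'E'
from h import *
o=log(); print(o["clock"],o["opening"],o["tool_pos"],o["orientation"])
im=viewer.snapshot("top")[:,:,::-1].copy(); cv2.imwrite("pics/tp4.png",im); w=viewer.snapshot("wrist")[:,:,::-1].copy(); cv2.imwrite("pics/wr4.png",w)
K,T=cam("top"); 
g=cv2.cvtColor(im,cv2.COLOR_BGR2HSV)
m=((g[:,:,2]>205)&(g[:,:,1]<30)).astype(np.uint8)*255
for c in cv2.findContours(m,0,1)[0]:
    r=cv2.minAreaRect(c); b=cv2.boxPoints(r)
    if cv2.contourArea(c)<40 or not(220<r[0][0]<330 and 220<r[0][1]<310): continue
    W=np.array([ray(K,T,p,.03)[:2] for p in b]); print(np.array(r[0]),cv2.contourArea(c),W.mean(0),np.linalg.norm(W[1]-W[0]),np.linalg.norm(W[2]-W[1]),"yaw",np.degrees(np.arctan2(*(W[1]-W[0])[::-1])))
out=np.zeros((600,800,3),np.uint8)
out[:300,:400]=cv2.resize(im[220:295,200:300],(400,300),interpolation=2)
K2,T2=cam("wrist",o); u,v=proj(K2,T2,[.486,.262,.03]); print(u,v)
out[:,400:]=0; out[:400,:]=out[:400,:]; u=int(min(max(u,80),560)); v=int(min(max(v,60),340))
out[300:600,:400]=cv2.resize(w[v-60:v+60,u-80:u+80],(400,300),interpolation=2)
out[:250,400:]=cv2.resize(w,(400,250))
cv2.imwrite("pics/c3.png",out)
E
```

```text
5.7 0.044580905284018965 [0.5586 0.4533 0.1059] [179.6508  24.8667 -22.8698]
[313.1048 274.8727] 210.0 [0.4441 0.1066] 0.024392400569334165 0.057679425664401825 yaw -78.09137472827153
[326.0366 260.6707] 83.0 [0.478  0.0756] 0.04390057109132792 0.026606860518656777 yaw -51.39674403132208
568.7977486003283 154.98956742738977
```

View pics/c3.png

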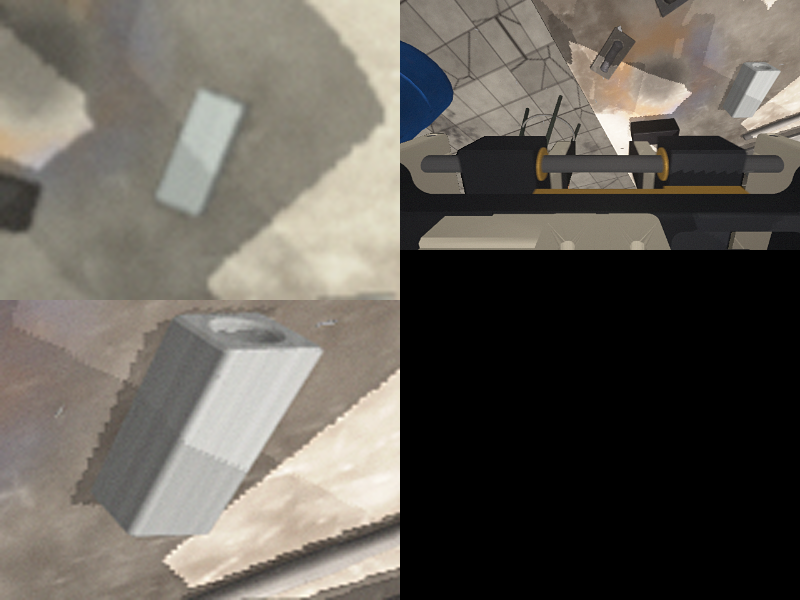

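The bore (deep and dark inside) is confirmed at the far end. The top crop gives the spacer's corners at (251,242), (261,246), (249,274) and (239,269).

```bash
python3 - <<'E'
from plan import *
K,T=cam("top"); im=cv2.imread("pics/tp4.png").astype(int)
sub=im[235:282,232:268]; m=(sub.min(2)>140)&((sub.max(2)-sub.min(2))<25)
n,l,st,ce=cv2.connectedComponentsWithStats(m.astype(np.uint8)); k=1+st[1:,4].argmax(); print(st[k],ce[k]+[232,235])
c=cv2.findContours((l==k).astype(np.uint8),0,1)[0][0]; b=cv2.boxPoints(cv2.minAreaRect(c))+[232,235]
for C in (b,np.array([(251.25,242),(260.75,246.25),(248.75,274),(239.25,269)])):
    W=np.array([ray(K,T,p,.03)[:2] for p in C]); W=W[np.argsort(W[:,0])]
    n0,f0=W[:2].mean(0),W[2:].mean(0); print(W.mean(0),np.linalg.norm(f0-n0),"yaw",np.degrees(np.arctan2(*(f0-n0)[::-1])))
E
```

```text
[  7   7  21  31 344] [249.4244 257.1977]
[0.4857 0.2602] 0.07075726182605108 yaw -20.44239999494633
[0.4846 0.2587] 0.07130205163558896 yaw -23.116495204670073
```

```bash
python3 - <<'E'
from h import *
Rt=pose(-21.8,25); z=Rt.as_matrix()[:,2]; f=np.array([.4723,.2655,.005])
print(delta(f-.07*z,Rt))
E
```

```text
[ 0.0366  0.2032  0.0267 -0.0018 -0.0025 -0.0184]
```

Request:
carry_out:
  rows:
    - [0.009,0.05,0.007,-0.0018,-0.0025,-0.0184]
    - [0.018,0.1,0.013,-0.0018,-0.0025,-0.0184]
    - [0.027,0.15,0.02,-0.0018,-0.0025,-0.0184]
    - [0.0366,0.19,0.0267,-0.0018,-0.0025,-0.0184]
    - [0.0366,0.2032,0.0267,-0.0018,-0.0025,-0.0184]
    - [0.0366,0.2032,0.0267,-0.0018,-0.0025,-0.0184]
  grip: 1

```text
clock: 6.55
tool_pos: [0.5004, 0.2536, 0.0702]
orientation: [-179.8, 24.9, -21.9]
force: [0.6, 1.0, 0.3]
opening: 0.0878
gripper_force: 0.0
```

```bash
python3 - <<'E'
from h import *
Rt=pose(-21.8,25); z=Rt.as_matrix()[:,2]; f=np.array([.4723,.2655,.005])
o=log();print(o["clock"],o["opening"],o["tool_pos"],o["orientation"]); print(delta(f-.07*z,Rt),delta(f,Rt))
E
```

```text
6.55 0.08783465446148196 [0.5004 0.2536 0.0702] [-179.8496   24.9035  -21.8643]
[-0.     -0.0006  0.002  -0.0031 -0.0017 -0.001 ] [-0.0002 -0.0004  0.072  -0.0031 -0.0017 -0.001 ]
```

Request:
carry_out:
  rows:
    - [0,0,0.02,0,0,0]
    - [0,0,0.04,0,0,0]
    - [0,0,0.06,0,0,0]
    - [0,0,0.071,0,0,0]
    - [0,0,0.071,0,0,0]

```text
clock: 7.18
tool_pos: [0.4724, 0.2664, 0.0047]
orientation: [-179.9, 25.0, -21.8]
force: [1.2, 1.0, 0.8]
opening: 0.0875
gripper_force: 0.0
```

Request:
carry_out:
  rows:
    - [0,0,0,0,0,0]
    - [0,0,0,0,0,0]
    - [0,0,0,0,0,0]
    - [0,0,0,0,0,0]
    - [0,0,0,0,0,0]
    - [0,0,0,0,0,0]
    - [0,0,0,0,0,0]
    - [0,0,0,0,0,0]
  grip: -1

```text
clock: 8.18
tool_pos: [0.4728, 0.2661, 0.0051]
orientation: [-179.9, 24.9, -21.8]
force: [-0.3, 0.7, 0.1]
opening: 0.0292
gripper_force: 30.0
```

Request:
carry_out:
  rows:
    - [0,0,0,0,0,0]
    - [0,0,0,0,0,0]

```text
clock: 8.43
tool_pos: [0.4728, 0.266, 0.0051]
orientation: [-179.9, 24.9, -21.8]
force: [0.1, 2.0, 0.9]
opening: 0.0291
gripper_force: 30.0
```

Opening is 29.1 mm with 30 N, so the grip is good. Next I lift and plan the transport.

Request:
carry_out:
  rows:
    - [-0.004,0,-0.009,0,0,0]
    - [-0.015,0,-0.032,0,0,0]
    - [-0.029,0,-0.063,0,0,0]
    - [-0.038,0,-0.082,0,0,0]
    - [-0.038,0,-0.082,0,0,0]

```text
clock: 9.05
tool_pos: [0.4734, 0.2661, 0.097]
orientation: [-179.7, 24.8, -21.7]
force: [-0.4, 0.3, -4.8]
opening: 0.0295
gripper_force: 30.0
```

```bash
cat >> plan.py <<'E'
yj=11.4; seat=np.array([.6055,-.2254,.018]); up=np.array([0,0,1.])
def jig(yj): 
    a=np.radians(yj); return np.array([np.cos(a),np.sin(a),0]),np.array([-np.sin(a),np.cos(a),0])
XT=np.array([-.0140,0,-.0100]) # TCP in spacer frame (x,y,z-up when lying)
E
python3 - <<'E'
from plan import *
o=log(); print(o["opening"],o["gripper_force"],o["force"],o["moment"],o["tool_pos"],o["orientation"])
# jig yaw/seat refine from top image 0: plate dark holes / plate edges
im=cv2.imread("pics/top0.png"); K,T=cam("top"); g=cv2.cvtColor(im,cv2.COLOR_BGR2GRAY)
s=g[180:240,420:478]; m=(s<110).astype(np.uint8)
n,l,st,ce=cv2.connectedComponentsWithStats(m)
for k in range(1,n):
    if st[k,4]<60: print("blob",st[k,4],ce[k]+[420,180],ray(K,T,ce[k]+[420,180],.02))
# base plate by darkness
h=cv2.cvtColor(im,cv2.COLOR_BGR2HSV); d=((g<140)&(h[:,:,1]<45)).astype(np.uint8); d[:, :372]=0; d[:,482:]=0; d[:175]=0; d[255:]=0
d=cv2.morphologyEx(d,cv2.MORPH_OPEN,np.ones((3,3))); w=(g>190).astype(np.uint8); w[:,:425]=0;w[:,475:]=0;w[:180]=0;w[235:]=0
c=max(cv2.findContours(d|w,0,1)[0],key=cv2.contourArea); r=cv2.minAreaRect(c); W=np.array([ray(K,T,p,.01)[:2] for p in cv2.boxPoints(r)])
print("base",W.mean(0),np.linalg.norm(W[1]-W[0]),np.linalg.norm(W[2]-W[1]),np.degrees(np.arctan2(*(W[1]-W[0])[::-1])),np.degrees(np.arctan2(*(W[2]-W[1])[::-1])))
xj,yy=jig(yj); print("base centre expected",seat+.055*yy)
E
```

```text
0.02954195476497858 29.999736584722996 [-0.4124  0.3335 -4.8184] [-0.7337 -1.9287 -0.0207] [0.4734 0.2661 0.097 ] [-179.7157   24.8165  -21.7138]
blob 2 [460.  183.5] [ 0.6665 -0.2532  0.02  ]
blob 2 [462.5 183. ] [ 0.6677 -0.2593  0.02  ]
blob 2 [467.5 199. ] [ 0.6283 -0.2708  0.02  ]
blob 2 [469.5 204. ] [ 0.616  -0.2754  0.02  ]
blob 1 [428. 207.] [ 0.6085 -0.1737  0.02  ]
blob 10 [425.9 212.8] [ 0.5943 -0.1684  0.02  ]
blob 1 [430. 212.] [ 0.5963 -0.1784  0.02  ]
blob 2 [472.5 226. ] [ 0.5622 -0.2815  0.02  ]
base [ 0.6026 -0.211 ] 0.14837159666365982 0.13489535537682076 -77.71345707808095 -169.07154739927387
base centre expected [ 0.5946 -0.1715  0.018 ]
```

```bash
python3 - <<'E'
from plan import *
xj,yy=jig(yj); sh=seat+.026*xj+.117*yy; sh[2]=.048
Rt=pose(yj,24.9); c=sh-.104*xj
t=c+XT[0]*xj+XT[2]*up; t[2]=.085
print(t,delta(t,Rt)); d=delta(t,Rt)
for k in range(1,8): print((d*k/7).round(3).tolist())
print(ik(t,Rt,obs()["joint_pos"]))
E
```

```text
[ 0.4922 -0.1289  0.085 ] [ 0.1535  0.3597 -0.0596 -0.2478 -0.0027 -0.5244]
[0.022, 0.051, -0.009, -0.035, -0.0, -0.075]
[0.044, 0.103, -0.017, -0.071, -0.001, -0.15]
[0.066, 0.154, -0.026, -0.106, -0.001, -0.225]
[0.088, 0.206, -0.034, -0.142, -0.002, -0.3]
[0.11, 0.257, -0.043, -0.177, -0.002, -0.375]
[0.132, 0.308, -0.051, -0.212, -0.002, -0.45]
[0.153, 0.36, -0.06, -0.248, -0.003, -0.524]
(array([  8.5052,  26.8832, -11.8845,   1.2551, -76.1076,  92.3247]), np.float64(3.316791286067655e-14))
```

Request:
carry_out:
  rows:
    - [0.022,0.051,-0.009,-0.035,0,-0.075]
    - [0.044,0.103,-0.017,-0.071,-0.001,-0.15]
    - [0.066,0.154,-0.026,-0.106,-0.001,-0.225]
    - [0.088,0.206,-0.034,-0.142,-0.002,-0.3]
    - [0.11,0.257,-0.043,-0.177,-0.002,-0.375]
    - [0.132,0.308,-0.051,-0.212,-0.002,-0.45]
    - [0.1535,0.36,-0.06,-0.248,-0.003,-0.5244]
    - [0.1535,0.36,-0.06,-0.248,-0.003,-0.5244]

```text
clock: 10.05
tool_pos: [0.4895, -0.1322, 0.0827]
orientation: [180.0, 25.3, 11.2]
force: [-0.5, 0.6, -3.5]
opening: 0.0296
gripper_force: 30.0
```

Request:
carry_out:
  rows:
    - [0,0,0,0,0,0]
    - [0,0,0,0,0,0]

```text
clock: 10.3
tool_pos: [0.4915, -0.1288, 0.084]
orientation: [180.0, 25.1, 11.4]
force: [-0.1, -0.4, -3.4]
opening: 0.0294
gripper_force: 30.0
```

```bash
python3 - <<'E'
from plan import *
o=log(); print(o["clock"],o["opening"],o["tool_pos"],o["orientation"])
w=viewer.snapshot("wrist")[:,:,::-1]; s=viewer.snapshot("scene")[:,:,::-1]
cv2.imwrite("pics/wr5.png",w); cv2.imwrite("pics/sc5.png",s)
xj,yy=jig(yj); sh=seat+.026*xj+.117*yy; sh[2]=.048
K,T=cam("wrist",o); Ks,Ts=cam("scene")
for nm,p in dict(sh=sh,tip=sh-.028*xj,seat=seat).items(): print(nm,proj(K,T,p),proj(Ks,Ts,p))
out=np.zeros((600,800,3),np.uint8)
out[:380]=cv2.resize(w[30:220],(800,238*190//190))[:380] if 0 else cv2.resize(w[0:230,60:545],(800,380),interpolation=2)
u,v=proj(Ks,Ts,sh-.03*xj).astype(int); out[380:600,:330]=cv2.resize(s[v-30:v+25,u-40:u+43],(330,220),interpolation=2)
u2,v2=proj(Ks,Ts,seat).astype(int); out[380:600,340:740]=cv2.resize(s[v2-28:v2+27,u2-50:u2+50],(400,220),interpolation=2)
print((u,v),(u2,v2)); cv2.imwrite("pics/c4.png",out)
E
```

```text
10.3 0.029387429108051262 [ 0.4915 -0.1288  0.084 ] [179.9529  25.1113  11.4033]
sh [324.0732   1.3413] [374.3795 240.4201]
tip [323.9408  62.5704] [367.2988 246.8422]
seat [513.5373  45.0238] [416.649  281.7054]
(np.int64(366), np.int64(247)) (np.int64(416), np.int64(281))
```

View pics/c4.png

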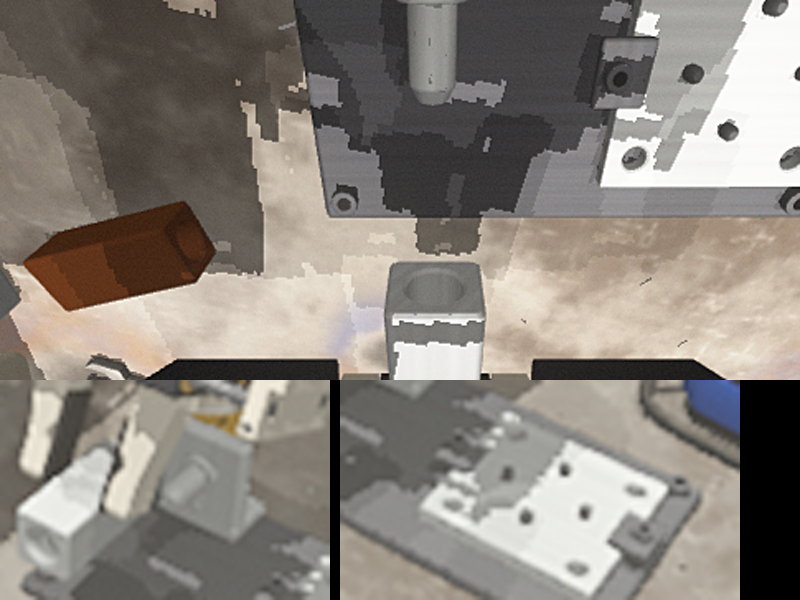

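The wrist picture shows the pin centred at native column 322.5 with its tip at row 63 (predicted 324, 62.6). The spacer's mouth is at (324,175), bore towards the pin. Next I compute the lateral fit.

```bash
python3 - <<'E'
from plan import *
o=obs(); w=cv2.imread("pics/wr5.png"); g=cv2.cvtColor(w,cv2.COLOR_BGR2GRAY).astype(float)
K,T=cam("wrist",o); xj,yy=jig(yj); sh=seat+.026*xj+.117*yy; sh[2]=.048
def edges(v,a,b):
    r=g[v-1:v+2,a:b].mean(0); d=np.diff(r); i,k=d.argmax(),d.argmin()
    return a+.5+i,a+.5+k
for v in (8,18,28,38,48,54):
    a,b=edges(v,298,346); p=ray(K,T,((a+b)/2,v),.048); q=p-sh; print(v,a,b,"pin pt jig x,y off",q@xj*1e3,q@yy*1e3)
for v in (165,172,180,188):
    r=g[v-1:v+2,285:365].mean(0); print(v,r.astype(int)[::2])
mc=o["tool_pos"]+R.from_euler('xyz',o["orientation"],degrees=True).apply((pose(0,24.9).inv()).apply(np.array([.036,0,0])-XT))
print("mouth exp",mc,proj(K,T,mc),"rel to sh jig",(mc-sh)@xj,(mc-sh)@yy)
for p in ((434,290),): 
    print(ray(K,T,(434/1.6495+60,290/1.652),mc[2]))
# dowels: crop pts
for p in ((693,73),(728,131),(799,73),(775,7)):
    q=ray(K,T,(p[0]/1.6495+60,p[1]/1.652),.025)-seat; print("dowel",q@xj*1e3,q@yy*1e3)
# plate near edge left corner, strap..
for p in ((601,186),): q=ray(K,T,(p[0]/1.6495+60,p[1]/1.652),.018)-seat; print("plate corner",q@xj*1e3,q@yy*1e3)
b=[ray(K,T,(x/1.6495+60,217/1.652),.01) for x in (330,790)]; print("base edge yaw",np.degrees(np.arctan2(*(b[0]-b[1])[::-1]))-90)
E
```

```text
8 306.5 336.5 pin pt jig x,y off -2.5942219359138847 1.2911294724013038
18 306.5 336.5 pin pt jig x,y off -6.845804016259019 1.3012504886315832
28 307.5 336.5 pin pt jig x,y off -11.259119200789494 1.0573729527260773
38 307.5 335.5 pin pt jig x,y off -15.844837956305605 1.3226729536911255
48 320.5 319.5 pin pt jig x,y off -20.61321967430806 2.1274329917041226
54 309.5 331.5 pin pt jig x,y off -23.564890369363024 1.876356970585555
165 [206 203 208 209 211 200 106 120 122 120 113 113 120 128 134 133 132 128
 129 130 128 124 130 130 127 126 118 113 114 118 114 113 105 164 182 171
 176 181 204 204]
172 [204 204 201 204 207 104 115 115 116 117 115 100 105 114 120 119 122 123
 120 122 118 118 122 118 117 110 103 100 106 111 113 115 114 107 218 208
 208 225 227 228]
180 [191 188 188 191 178 110 119 115 116 116 112 108 105 112 119 121 125 120
 121 121 118 118 122 120 115 109  99 107 115 117 120 120 116 108 160 208
 205 215 213 215]
188 [202 202 201 207  95 117 120 127 124 122 124 122 122 117 125 127 127 124
 124 121 124 122 122 123 121 125 126 128 128 124 124 123 125 130 107 220
 208 207 208 208]
mouth exp [ 0.5407 -0.1188  0.0942] [323.293  172.7024] rel to sh jig -0.06848205077495523 0.00030341274076925526
[ 0.5389 -0.1191  0.0942]
dowel 2.199526524960869 23.976105236428996
dowel -18.25820966816541 3.440506061835969
dowel 2.2607083617866417 -14.294372578941463
dowel 22.356755173036984 3.3646817649614746
plate corner -43.90547298042429 45.25542220640431Traceback (most recent call last):
  File "<stdin>", line 20, in <module>
TypeError: return arrays must be of ArrayType
```

Dowels and pin confirm the jig's yaw (11.4°). The pin lies about 1 mm to jig +y of where the mouth points now. I'll lower to pin height with that correction.

```bash
python3 - <<'E'
from plan import *
o=obs(); xj,yy=jig(yj); t=o["tool_pos"]+.00115*yy; t[2]=.0381
print(delta(t,pose(yj,24.9)), delta(t+.03*xj,pose(yj,24.9)))
E
```

```text
[ 0.0196 -0.0012  0.0419  0.0013  0.0033  0.0005] [ 0.0468 -0.0012  0.0292  0.0013  0.0033  0.0005]
```

Request:
carry_out:
  rows:
    - [0.007,-0.0012,0.014,0.0013,0.0033,0.0005]
    - [0.014,-0.0012,0.028,0.0013,0.0033,0.0005]
    - [0.019,-0.0012,0.0405,0.0013,0.0033,0.0005]
    - [0.029,-0.0012,0.036,0.0013,0.0033,0.0005]
    - [0.0465,-0.0012,0.0285,0.0013,0.0033,0.0005]
    - [0.0465,-0.0012,0.0285,0.0013,0.0033,0.0005]
    - [0.0465,-0.0012,0.0285,0.0013,0.0033,0.0005]

```text
clock: 11.28
tool_pos: [0.5208, -0.1226, 0.0389]
orientation: [180.0, 24.9, 11.3]
force: [0.5, 0.3, -5.2]
opening: 0.0294
gripper_force: 30.0
```

```bash
python3 - <<'E'
from plan import *
o=log(); xj,yy=jig(yj); sh=seat+.026*xj+.117*yy; sh[2]=.048
mc=o["tool_pos"]+R.from_euler('xyz',o["orientation"],degrees=True).apply((pose(0,24.9).inv()).apply(np.array([.0342,0,0])-XT))
print(o["clock"],o["tool_pos"],o["orientation"],o["force"],"mouth rel sh",(mc-sh)@xj,(mc-sh)@yy,mc[2])
w=viewer.snapshot("wrist")[:,:,::-1]; cv2.imwrite("pics/wr6.png",w); g=cv2.cvtColor(w,cv2.COLOR_BGR2GRAY).astype(float); K,T=cam("wrist",o)
print("sh,tip,mouth",proj(K,T,sh),proj(K,T,sh-.028*xj),proj(K,T,mc))
for v in (70,80,90,100,110,120,140,150): print(v,g[v-1:v+2,283:365].mean(0).astype(int)[::2])
E
```

```text
11.275 [ 0.5208 -0.1226  0.0389] [179.9892  24.9161  11.3334] [ 0.4629  0.3358 -5.223 ] mouth rel sh -0.040534623941554625 0.00048568752415248183 0.048901595156679016
sh,tip,mouth [324.3619  97.874 ] [324.2655 153.7369] [323.2918 175.5616]
70 [100 104 106 105 106 106 108 110 123 123 121 124 125 121 118 121 122 122
 121 123 124 124 126 125 125 126 124 127 127 126 126 128 123 126 129 125
 123 123 122 122 122]
80 [104 106 106 108 106 106 104 104 108 108 111 152 151 153 152 149 154 156
 155 157 157 159 158 158 161 161 161 157 161 165 166 164 162 159 161 160
 161 157 158 159 162]
90 [103 105 103 101 101 104 103 102 101 103 101 101 100 101 101 112 143 142
 141 143 143 140 139 139 144 145 146 146 144 142 140 143 139 141 140 140
 144 145 146 148 149]
100 [ 84  85  85  85  82  84  85  82  83  84  86  86  86  86  85 102 102 112
 114 111 113 114 115 117 115 114 112 114 112 109 107 111 111 112 113 114
 114 112 111 109 110]
110 [ 46  45  46  48  46  47  45  48  49  46  43  62  87  85  92 121 124 132
 136 137 136 133 133 139 140 131 118 110  74  77  82  97  96  42  51  58
 100 100  86  91 109]
120 [ 47  46  47  45  46  43  46  46  44  46  44  51  86  85 102 120 125 132
 139 138 138 134 133 134 137 131 117 103  40  46  47  46  47  47  48  46
  46  47  44  49  45]
140 [ 48  43  47  49  49  46  45  46  44  47  46  47  81  90 115 122 130 134
 139 121  97  96  94  96 101  91  83  74  47  49  49  49  47  47  43 101
 101  60  60  62  59]
150 [ 47  46  48  48  47  46  46  47  47  48  49  50  48  50  72  86  94  99
 101 101  98  96  91  91  89  70  46  47  49  46  47  47  47  49  46  47
  64  65  62  52  47]
```

The pin shows at columns 306–338 (centre 322.2), so I need another 0.6 mm to jig +y and 0.9 mm lower, then slide on.

Request:
carry_out:
  rows:
    - [0.0004,-0.0006,0.0008,0,0,0]
    - [0.0058,-0.0006,-0.0017,0,0,0]
    - [0.0113,-0.0006,-0.0043,0,0,0]
    - [0.0158,-0.0006,-0.0064,0,0,0]
    - [0.0204,-0.0006,-0.0085,0,0,0]
    - [0.0204,-0.0006,-0.0085,0,0,0]

```text
clock: 12.08
tool_pos: [0.5426, -0.1176, 0.0379]
orientation: [180.0, 24.9, 11.3]
force: [0.1, -0.3, -4.7]
opening: 0.0295
gripper_force: 30.0
```

It is 10 mm over the pin with no side force. I'll continue, slowing near the shoulder.

Request:
carry_out:
  rows:
    - [0.0045,0,-0.0021,0,0,0]
    - [0.0091,0,-0.0042,0,0,0]
    - [0.0127,0,-0.0059,0,0,0]
    - [0.0136,0,-0.0063,0,0,0]
    - [0.0136,0,-0.0063,0,0,0]

```text
clock: 12.7
tool_pos: [0.5568, -0.1147, 0.038]
orientation: [180.0, 24.9, 11.3]
force: [0.5, 0.1, -4.0]
opening: 0.0291
gripper_force: 30.0
```

Request:
carry_out:
  rows:
    - [0.0009,0,-0.0004,0,0,0]
    - [0.0018,0,-0.0008,0,0,0]
    - [0.0018,0,-0.0008,0,0,0]

```text
clock: 13.08
tool_pos: [0.5589, -0.1143, 0.038]
orientation: [180.0, 24.9, 11.3]
force: [-0.7, 0.7, -3.2]
opening: 0.0294
gripper_force: 30.0
```

Request:
carry_out:
  rows:
    - [0.0009,0,-0.0004,0,0,0]
    - [0.0018,0,-0.0008,0,0,0]
    - [0.0027,0,-0.0013,0,0,0]
    - [0.0027,0,-0.0013,0,0,0]

```text
clock: 13.58
tool_pos: [0.5593, -0.1142, 0.0381]
orientation: [-180.0, 25.2, 11.3]
force: [-6.6, -1.3, -1.6]
opening: 0.0295
gripper_force: 30.0
```

Request:
carry_out:
  rows:
    - [0.0009,0,-0.0004,0,0,0]
    - [0.0009,0,-0.0004,0,0,0]
    - [0.0009,0,-0.0004,0,0,0]

```text
clock: 13.95
tool_pos: [0.5593, -0.1142, 0.0382]
orientation: [-180.0, 25.3, 11.3]
force: [-9.4, -1.0, -0.2]
opening: 0.0293
gripper_force: 30.0
```

```bash
python3 - <<'E'
from plan import *
o=log(); xj,yy=jig(yj); print(o["force"],o["moment"],o["tool_pos"],o["orientation"],o["joint_pos"])
# final pose k=0, bar slip: mouth at shoulder => shoulder x measured
B=R.from_euler('z',yj,degrees=True)
def stand(a,extra=0): # rotate spacer by a deg (0 lying .. 90 bore up) about jig y
    Q=B*R.from_euler('y',-a,degrees=True)*B.inv(); return Q*pose(yj,24.9)
XT=np.array([-.0122,0,-.0100])
q=np.array(o["joint_pos"])
# retreat then rise, then rotate at a high place near (x,y)
def walk(P0,wps):
    q=P0
    for p,Rt in wps:
        q2,e=ik(p,Rt,q); x,_=fk(q2,P)
        print(np.round(p,3),q2.round(1),"err",round(e,4),"max dj",np.abs(q2-q).max().round(1)); q=q2
    return q
s=np.array([.6055,-.2254,.018])+.001*xj+.0015*yy
for mid in ([.50,-.15,.25],[.5,-.25,.25],[.55,-.25,.2]):
    print("mid",mid); t0=o["tool_pos"]-.075*xj
    w=[(t0,pose(yj,24.9)),(np.array(mid),pose(yj,24.9))]
    w+=[(np.array(mid),stand(a)) for a in range(10,91,10)]
    c=s+.036*up; end=c+B.apply(R.from_euler('y',-90,degrees=True).apply(XT))
    w+=[(end+[0,0,.06],stand(90)),(end,stand(90))]
    walk(q,w)
E
```

```text
[-9.4074 -1.0142 -0.1663] [-0.3173  1.5437 -0.0418] [ 0.5593 -0.1142  0.0382] [-179.9748   25.2941   11.2985] [  8.8497  35.0292  -4.3212   1.0525 -75.9268  91.9583]
mid [0.5, -0.15, 0.25]
[ 0.486 -0.129  0.038] [  8.6  29.4 -15.    1.3 -70.5  92.1] err 0.0 max dj 10.7
[ 0.5  -0.15  0.25] [  6.5  20.3   0.6   2.1 -95.1  94.6] err 0.0 max dj 24.7
[ 0.5  -0.15  0.25] [  6.   13.8  -5.1   1.4 -85.9  95.1] err 0.0 max dj 9.2
[ 0.5  -0.15  0.25] [  5.3   7.5 -11.1   0.5 -76.3  96. ] err 0.0 max dj 9.7
[ 0.5  -0.15  0.25] [  4.3   1.3 -17.5  -0.7 -66.2  97.3] err 0.0 max dj 10.1
[ 0.5  -0.15  0.25] [  3.1  -4.4 -23.8  -2.6 -55.7  99.5] err 0.0 max dj 10.4
[ 0.5  -0.15  0.25] [  1.2  -9.4 -29.7  -6.1 -45.2 103.5] err 0.0 max dj 10.6
[ 0.5  -0.15  0.25] [ -1.8 -13.2 -34.2 -13.1 -35.3 111.6] err 0.0 max dj 9.8
[ 0.5  -0.15  0.25] [ -9.7 -14.4 -34.3 -30.2 -30.5 131.8] err 0.0 max dj 20.2
[ 0.5  -0.15  0.25] [-29.1 -11.7 -31.3 -58.2 -38.8 167.5] err 0.0 max dj 35.7
[ 0.5  -0.15  0.25] [-32.7 -12.7 -32.9 -65.4 -38.7 173.6] err 0.1044 max dj 7.2
[ 0.616 -0.222  0.102] [-27.5  11.9 -22.3 -64.3 -29
[... 1518 characters left out ...]
.2 ] [ -7.1  11.5 -11.9  -1.8 -61.8 109.3] err 0.0 max dj 10.0
[ 0.55 -0.25  0.2 ] [ -9.8   7.  -17.   -6.9 -52.1 114.8] err 0.0 max dj 9.7
[ 0.55 -0.25  0.2 ] [-13.6   3.6 -20.7 -15.1 -43.7 123.9] err 0.0 max dj 9.2
[ 0.55 -0.25  0.2 ] [-19.8   1.8 -22.2 -28.5 -38.5 139.4] err 0.0 max dj 15.4
[ 0.55 -0.25  0.2 ] [-29.9   2.1 -21.8 -47.4 -39.4 161.9] err 0.0 max dj 22.5
[ 0.55 -0.25  0.2 ] [-36.3   2.5 -22.5 -58.7 -41.4 173.6] err 0.0704 max dj 11.7
[ 0.55 -0.25  0.2 ] [-37.2   1.5 -23.5 -62.  -40.4 173.6] err 0.2042 max dj 3.4
[ 0.616 -0.222  0.102] [-27.5  11.9 -22.3 -64.3 -29.3 173.6] err 0.2921 max dj 11.1
[ 0.616 -0.222  0.042] [-25.9  17.  -22.1 -64.  -26.3 173.6] err 0.3622 max dj 5.1
```

Contact at 9.4 N at the expected shoulder position means the bore is proven to full depth. I'll retract straight along the pin axis and then lift.

Request:
carry_out:
  rows:
    - [-0.0136,0,0.0063,0,0,0]
    - [-0.0317,0,0.0148,0,0,0]
    - [-0.0498,0,0.0232,0,0,0]
    - [-0.068,0,0.0317,0,0,0]
    - [-0.0891,0,-0.0136,0,0,0]
    - [-0.1103,0,-0.0589,0,0,0]
    - [-0.1314,0,-0.1042,0,0,0]
    - [-0.1525,0,-0.1495,0,0,0]

```text
clock: 14.95
tool_pos: [0.4887, -0.1282, 0.2396]
orientation: [180.0, 24.8, 11.3]
force: [0.7, 0.4, -4.3]
opening: 0.0294
gripper_force: 30.0
```

```bash
python3 - <<'E'
from plan import *
o=log(); print(o["clock"],o["opening"],o["tool_pos"],o["orientation"],o["joint_pos"],o["force"])
xj,yy=jig(yj); B=R.from_euler('z',yj,degrees=True); RT=B*R.from_euler('y',-90,degrees=True)*B.inv()*pose(yj,24.9)
XT=np.array([-.0122,0,-.0100]); s=seat+.001*xj+.0015*yy
end=s+.036*up+B.apply(R.from_euler('y',-90,degrees=True).apply(XT)); print("end",end)
qe,e=ik(end+[0,0,.10],RT,[-53.7,25,-25,-98.8,-56.3,-122.1]); print(qe,e)
q0=np.array(o["joint_pos"]); N=32; dj=(qe-q0)
Rp=None
for k in range(N+1):
    q=q0+dj*k/N; x,A=fk(q,P); Rt=A*Mt; z=Rt.as_matrix()[:,2]; wc=x-.4005*z
    a=0 if Rp is None else np.degrees((Rp.inv()*Rt).magnitude()); Rp=Rt
    if k%3==0 or k==N: print(k,q.round(0),"tcp",x.round(3),"z",z.round(2),"wrist",wc.round(3),"step",a.round(1))
E
```

```text
14.95 0.029386864077084178 [ 0.4887 -0.1282  0.2396] [179.9909  24.7706  11.342 ] [  8.5996  19.1989  -1.9595   1.16   -93.5861  92.563 ] [ 0.679   0.3669 -4.3178]
end [ 0.616  -0.2218  0.0418]
[ -48.7652   18.3934  -25.3604  -90.5787  -51.8938 -142.7785] 1.2490009027033011e-15Traceback (most recent call last):
  File "<stdin>", line 12, in <module>
AttributeError: 'int' object has no attribute 'round'
```

```bash
cat > path.py <<'E'
from plan import *
xj,yy=jig(yj); B=R.from_euler('z',yj,degrees=True); RT=B*R.from_euler('y',-90,degrees=True)*B.inv()*pose(yj,24.9)
XT=np.array([-.0128,0,-.0100]); s=seat+.001*xj+.0015*yy
end=s+.036*up+B.apply(R.from_euler('y',-90,degrees=True).apply(XT))
qe,e=ik(end+[0,0,.10],RT,[-53.7,25,-25,-98.8,-56.3,-122.1])
q0=np.array([8.5996,19.1989,-1.9595,1.16,-93.5861,92.563]); N=32
def at(k): x,A=fk(q0+(qe-q0)*k/N,P); return x,A*Mt
E
python3 - <<'E'
from path import *
Rp=None
for k in range(N+1):
    x,Rt=at(k); z=Rt.as_matrix()[:,2]; wc=x-.4005*z
    a=0. if Rp is None else np.degrees((Rp.inv()*Rt).magnitude()); Rp=Rt
    if k%3==0 or k==N: print(k,"tcp",x.round(3),"z",z.round(2),"wrist",wc.round(3),"step",round(a,1))
E
```

```text
0 tcp [ 0.489 -0.128  0.239] z [-0.41 -0.08 -0.91] wrist [ 0.653 -0.095  0.603] step 0.0
3 tcp [ 0.465 -0.112  0.195] z [-0.39  0.11 -0.91] wrist [ 0.623 -0.155  0.561] step 9.8
6 tcp [ 0.451 -0.091  0.161] z [-0.33  0.29 -0.9 ] wrist [ 0.585 -0.207  0.52 ] step 10.0
9 tcp [ 0.448 -0.068  0.137] z [-0.23  0.45 -0.86] wrist [ 0.542 -0.248  0.482] step 10.2
12 tcp [ 0.457 -0.049  0.121] z [-0.1   0.57 -0.81] wrist [ 0.496 -0.278  0.447] step 10.4
15 tcp [ 0.476 -0.037  0.113] z [ 0.07  0.65 -0.75] wrist [ 0.45  -0.299  0.415] step 10.6
18 tcp [ 0.503 -0.036  0.112] z [ 0.24  0.69 -0.69] wrist [ 0.405 -0.311  0.387] step 10.7
21 tcp [ 0.534 -0.05   0.115] z [ 0.42  0.66 -0.62] wrist [ 0.364 -0.315  0.363] step 10.8
24 tcp [ 0.565 -0.078  0.122] z [ 0.59  0.59 -0.55] wrist [ 0.328 -0.313  0.343] step 10.9
27 tcp [ 0.592 -0.121  0.13 ] z [ 0.74  0.46 -0.49] wrist [ 0.297 -0.307  0.327] step 11.0
30 tcp [ 0.61  -0.178  0.137] z [ 0.84  0.3  -0.45] wrist [ 0.273 -0.299  0.315] step 11.1
32 tcp [ 0.616 -0.222  0.141] z [ 0.89  0.18 -0.42] wrist [ 0.26  -0.294  0.31 ] step 11.1
```

```bash
sed -i 's/N=32/N=38/; s/^def at.*/def at(k): x,A=fk(q0+(qe-q0)*k\/N,P); return x+[0,0,.11*np.sin(np.pi*k\/N)],A*Mt/' path.py
python3 - <<'E'
from path import *
o=obs(); cp,cR=o["tool_pos"],R.from_euler('xyz',o["orientation"],degrees=True)
q=q0
for b in range(0,N,8):
    rows=[]
    for k in range(b+1,min(b+8,N)+1):
        x,Rt=at(k); rows.append(delta(x,Rt,cp,cR).round(3).tolist()); q2,e=ik(x,Rt,q); m=np.abs(q2-q).max(); q=q2
    print(b,rows,"IK",q.round(0),e<1e-6,m.round(1)); cp,cR=at(min(b+8,N))
E
```

```text
0 [[-0.004, -0.005, 0.007, 0.053, 0.008, 0.13], [-0.008, -0.011, 0.012, 0.107, 0.012, 0.261], [-0.011, -0.017, 0.017, 0.162, 0.01, 0.393], [-0.014, -0.023, 0.021, 0.217, 0.004, 0.526], [-0.016, -0.03, 0.024, 0.273, -0.007, 0.659], [-0.018, -0.036, 0.026, 0.33, -0.023, 0.793], [-0.019, -0.043, 0.028, 0.386, -0.045, 0.927], [-0.02, -0.05, 0.029, 0.443, -0.072, 1.061]] IK [ -3.  16.  -2. -18. -92.  41.] True 6.8
8 [[-0.005, -0.003, 0.003, 0.046, -0.028, 0.139], [-0.01, -0.006, 0.005, 0.089, -0.06, 0.279], [-0.014, -0.01, 0.007, 0.131, -0.097, 0.419], [-0.018, -0.015, 0.008, 0.169, -0.137, 0.56], [-0.021, -0.02, 0.009, 0.205, -0.182, 0.702], [-0.023, -0.026, 0.009, 0.238, -0.231, 0.843], [-0.025, -0.032, 0.009, 0.268, -0.284, 0.984], [-0.025, -0.038, 0.008, 0.294, -0.342, 1.125]] IK [-15.  12.  -6. -36. -86. -15.] True 6.9
16 [[-0.005, -0.003, 0.002, 0.017, -0.051, 0.145], [-0.01, -0.007, 0.003, 0.029, -0.105, 0.291], [-0.015, -0.012, 0.004, 0.037, -0.16, 0.437], [-0.02, -0.019, 0.005, 0.039, -0.216, 0.584], [-0.023, -0.026, 0.005, 0.037, -0.274, 0.73], [-0.027, -0.034, 0.005, 0.03, -0.3
[... 222 characters left out ...]
2, -0.049, -0.099, 0.299], [-0.032, -0.013, 0.003, -0.081, -0.145, 0.448], [-0.043, -0.019, 0.003, -0.118, -0.19, 0.598], [-0.055, -0.027, 0.002, -0.161, -0.232, 0.747], [-0.066, -0.036, 0.0, -0.208, -0.271, 0.896], [-0.078, -0.045, -0.002, -0.261, -0.308, 1.044], [-0.089, -0.056, -0.005, -0.319, -0.342, 1.191]] IK [ -38.   13.  -20.  -73.  -59. -114.] True 5.3
32 [[-0.015, 0.007, 0.001, -0.052, -0.021, 0.152], [-0.032, 0.014, 0.001, -0.106, -0.037, 0.304], [-0.049, 0.02, -0.0, -0.163, -0.047, 0.456], [-0.067, 0.026, -0.002, -0.221, -0.052, 0.607], [-0.086, 0.032, -0.005, -0.282, -0.052, 0.759], [-0.105, 0.037, -0.009, -0.345, -0.046, 0.909]] IK [ -49.   18.  -25.  -91.  -52. -143.] True 4.4
```

Request:
carry_out:
  rows:
    - [-0.004,-0.005,0.007,0.053,0.008,0.13]
    - [-0.008,-0.011,0.012,0.107,0.012,0.261]
    - [-0.011,-0.017,0.017,0.162,0.01,0.393]
    - [-0.014,-0.023,0.021,0.217,0.004,0.526]
    - [-0.016,-0.03,0.024,0.273,-0.007,0.659]
    - [-0.018,-0.036,0.026,0.33,-0.023,0.793]
    - [-0.019,-0.043,0.028,0.386,-0.045,0.927]
    - [-0.02,-0.05,0.029,0.443,-0.072,1.061]

```text
clock: 15.95
tool_pos: [0.4491, -0.0851, 0.22]
orientation: [175.3, 26.7, -56.8]
force: [-0.1, 0.2, -3.3]
opening: 0.0297
gripper_force: 30.0
```

Request:
carry_out:
  rows:
    - [-0.005,-0.003,0.003,0.046,-0.028,0.139]
    - [-0.01,-0.006,0.005,0.089,-0.06,0.279]
    - [-0.014,-0.01,0.007,0.131,-0.097,0.419]
    - [-0.018,-0.015,0.008,0.169,-0.137,0.56]
    - [-0.021,-0.02,0.009,0.205,-0.182,0.702]
    - [-0.023,-0.026,0.009,0.238,-0.231,0.843]
    - [-0.025,-0.032,0.009,0.268,-0.284,0.984]
    - [-0.025,-0.038,0.008,0.294,-0.342,1.125]

```text
clock: 16.95
tool_pos: [0.4651, -0.0422, 0.2215]
orientation: [153.6, 28.7, -134.1]
force: [-0.9, -1.3, -4.9]
opening: 0.0296
gripper_force: 30.0
```

```bash
python3 - <<'E'
from path import *
o=log(); x,Rt=at(16); print(o["joint_pos"],o["tool_pos"],o["opening"]); print(delta(x,Rt))
E
```

```text
[-15.2903  12.1539  -5.7674 -36.3053 -86.0921 -14.7919] [ 0.4651 -0.0422  0.2215] 0.029637054943680966
[-0.0008  0.0006 -0.001  -0.0009 -0.0008 -0.0059]
```

Tracking is exact; continuing.

Request:
carry_out:
  rows:
    - [-0.005,-0.003,0.002,0.017,-0.051,0.145]
    - [-0.01,-0.007,0.003,0.029,-0.105,0.291]
    - [-0.015,-0.012,0.004,0.037,-0.16,0.437]
    - [-0.02,-0.019,0.005,0.039,-0.216,0.584]
    - [-0.023,-0.026,0.005,0.037,-0.274,0.73]
    - [-0.027,-0.034,0.005,0.03,-0.334,0.876]
    - [-0.029,-0.043,0.004,0.017,-0.395,1.021]
    - [-0.031,-0.052,0.003,-0.002,-0.458,1.166]

```text
clock: 17.95
tool_pos: [0.525, -0.0453, 0.2134]
orientation: [129.7, 4.3, 154.3]
force: [0.0, -0.1, -3.9]
opening: 0.0293
gripper_force: 30.0
```

Request:
carry_out:
  rows:
    - [-0.01,-0.003,0.001,-0.022,-0.05,0.149]
    - [-0.021,-0.008,0.002,-0.049,-0.099,0.299]
    - [-0.032,-0.013,0.003,-0.081,-0.145,0.448]
    - [-0.043,-0.019,0.003,-0.118,-0.19,0.598]
    - [-0.055,-0.027,0.002,-0.161,-0.232,0.747]
    - [-0.066,-0.036,0.0,-0.208,-0.271,0.896]
    - [-0.078,-0.045,-0.002,-0.261,-0.308,1.044]
    - [-0.089,-0.056,-0.005,-0.319,-0.342,1.191]

```text
clock: 18.95
tool_pos: [0.5906, -0.1207, 0.1803]
orientation: [130.2, -39.6, 93.9]
force: [0.3, 0.7, -2.9]
opening: 0.0295
gripper_force: 30.0
```

Request:
carry_out:
  rows:
    - [-0.015,0.007,0.001,-0.052,-0.021,0.152]
    - [-0.032,0.014,0.001,-0.106,-0.037,0.304]
    - [-0.049,0.02,0,-0.163,-0.047,0.456]
    - [-0.067,0.026,-0.002,-0.221,-0.052,0.607]
    - [-0.086,0.032,-0.005,-0.282,-0.052,0.759]
    - [-0.105,0.037,-0.009,-0.345,-0.046,0.909]
    - [-0.105,0.037,-0.009,-0.345,-0.046,0.909]

```text
clock: 19.82
tool_pos: [0.6143, -0.2214, 0.1388]
orientation: [180.0, -64.7, 11.4]
force: [-0.0, -0.6, -4.3]
opening: 0.0298
gripper_force: 30.0
```

```bash
python3 - <<'E'
from path import *
o=log(); x,Rt=at(N); print(o["clock"],o["joint_pos"],o["tool_pos"],o["orientation"],o["opening"],o["force"]); print(delta(x,Rt))
w=viewer.snapshot("wrist")[:,:,::-1]; s=viewer.snapshot("scene")[:,:,::-1]; t=viewer.snapshot("top")[:,:,::-1]
for n,i in(("wr7",w),("sc7",s),("tp7",t)): cv2.imwrite(f"pics/{n}.png",i)
Ks,Ts=cam("scene"); u,v=proj(Ks,Ts,seat+[0,0,.04]).astype(int); K2,T2=cam("top"); a,b=proj(K2,T2,seat+[0,0,.05]).astype(int)
out=np.zeros((600,800,3),np.uint8); out[:360,:480]=cv2.resize(s[v-45:v+45,u-60:u+60],(480,360),interpolation=2)
out[:240,480:]=cv2.resize(t[b-30:b+30,a-40:a+40],(320,240),interpolation=2); out[360:,:384]=cv2.resize(w,(384,240))
cv2.imwrite("pics/c5.png",out); print((u,v),(a,b))
E
```

```text
19.825 [ -48.6914   18.4396  -25.5164  -90.4792  -51.5739 -142.7316] [ 0.6143 -0.2214  0.1388] [179.9744 -64.7433  11.3552] 0.02979159185917424 [-0.005  -0.5856 -4.3136]
[ 0.0028  0.0006  0.0004  0.0012  0.0062 -0.0003]
(np.int64(419), np.int64(266)) (np.int64(454), np.int64(206))
```

View pics/c5.png

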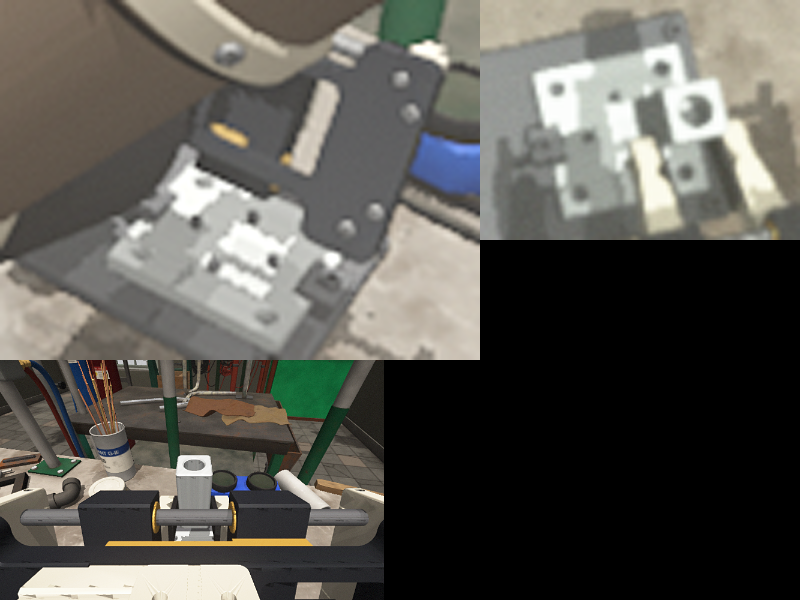

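The bar is bore-up above the plate. In the top crop the mouth is at (695,108) and the plate's four corner holes average to native (449.4,208.4), which agrees with the seat estimate. Next I compute the descent.

```bash
cat >> path.py <<'E'
s=seat+.0003*xj+.0012*yy
end=s+.036*up+B.apply(R.from_euler('y',-90,degrees=True).apply(XT))
E
python3 - <<'E'
from path import *
o=obs(); Ro=R.from_euler('xyz',o["orientation"],degrees=True)
c=o["tool_pos"]+Ro.apply(RT.inv().apply(-B.apply(R.from_euler('y',-90,degrees=True).apply(XT)))); m=c+Ro.apply(RT.inv().apply([0,0,.036]))
K,T=cam("top"); print("mouth pred",m,proj(K,T,m)); p=ray(K,T,(467.75,203),m[2]); print("seen",p,"diff jig",(p-m)@xj,(p-m)@yy)
print("seat from holes",ray(K,T,(449.4,208.4),.018),"used",s)
print("end",end); 
for h in (.06,.03,.015,.004): print(h,delta(end+[0,0,h],RT).round(4).tolist())
q,e=ik(end,RT,o["joint_pos"]); print(q,e)
E
```

```text
mouth pred [ 0.6059 -0.2226  0.1893] [467.0707 202.7766]
seen [ 0.6054 -0.224   0.1893] diff jig -0.0007444476858878798 -0.0013053163846652566
seat from holes [ 0.6053 -0.2265  0.018 ] used [ 0.6056 -0.2242  0.018 ]
end [ 0.6154 -0.2222  0.0412]
0.06 [-0.0357, 0.0012, 0.0163, -0.0005, 0.004, 0.0039]
0.03 [-0.0629, 0.0011, 0.029, -0.0005, 0.004, 0.0039]
0.015 [-0.0765, 0.0011, 0.0354, -0.0005, 0.004, 0.0039]
0.004 [-0.0864, 0.001, 0.04, -0.0005, 0.004, 0.0039]
[ -52.9776   32.504   -27.5173  -98.9895  -55.8958 -122.9645] 5.190738117111238e-10
```

Request:
carry_out:
  rows:
    - [-0.018,0.0015,0.008,0,0.004,0.0039]
    - [-0.0357,0.0015,0.0163,0,0.004,0.0039]
    - [-0.05,0.0015,0.023,0,0.004,0.0039]
    - [-0.0629,0.0015,0.029,0,0.004,0.0039]
    - [-0.071,0.0015,0.0328,0,0.004,0.0039]
    - [-0.0765,0.0015,0.0354,0,0.004,0.0039]
    - [-0.0765,0.0015,0.0354,0,0.004,0.0039]
    - [-0.0765,0.0015,0.0354,0,0.004,0.0039]

```text
clock: 20.98
tool_pos: [0.6158, -0.2227, 0.0564]
orientation: [-179.6, -65.2, 11.0]
force: [-0.8, -1.0, -4.0]
opening: 0.0289
gripper_force: 30.0
```

```bash
python3 - <<'E'
from path import *
o=log(); print(o["clock"],o["tool_pos"],o["orientation"],o["force"],o["moment"],o["opening"]); e2=end-[0,.0004,0]
for h in (.015,.008,.004,.002,0): print(h,delta(e2+[0,0,h],RT).round(4).tolist())
s=viewer.snapshot("scene")[:,:,::-1]; t=viewer.snapshot("top")[:,:,::-1]
Ks,Ts=cam("scene"); u,v=proj(Ks,Ts,seat+[0,0,.03]).astype(int); K2,T2=cam("top"); a,b=proj(K2,T2,seat+[0,0,.03]).astype(int)
out=np.zeros((480,800,3),np.uint8); out[:,:400]=cv2.resize(s[v-36:v+36,u-30:u+30],(400,480),interpolation=2)
out[:480,400:]=cv2.resize(t[b-36:b+36,a-30:a+30],(400,480),interpolation=2); cv2.imwrite("pics/c6.png",out); print((u,v),(a,b))
c=e2-B.apply(R.from_euler('y',-90,degrees=True).apply(XT)); m=c+[0,0,.051]; print("mouth pred top",proj(K2,T2,m))
E
```

```text
20.975 [ 0.6158 -0.2227  0.0564] [-179.6422  -65.1502   10.9764] [-0.7632 -0.9964 -4.0219] [-0.893   4.2461  0.0248] 0.028939447994954147
0.015 [-0.0003, -0.0003, -0.0003, 0.0005, -0.0009, -0.0031]
0.008 [-0.0067, -0.0002, 0.0026, 0.0005, -0.0009, -0.0031]
0.004 [-0.0103, -0.0002, 0.0043, 0.0005, -0.0009, -0.0031]
0.002 [-0.0121, -0.0002, 0.0051, 0.0005, -0.0009, -0.0031]
0 [-0.0139, -0.0002, 0.006, 0.0005, -0.0009, -0.0031]
(np.int64(418), np.int64(270)) (np.int64(451), np.int64(207))
mouth pred top [457.7537 205.7717]
```

View pics/c6.png

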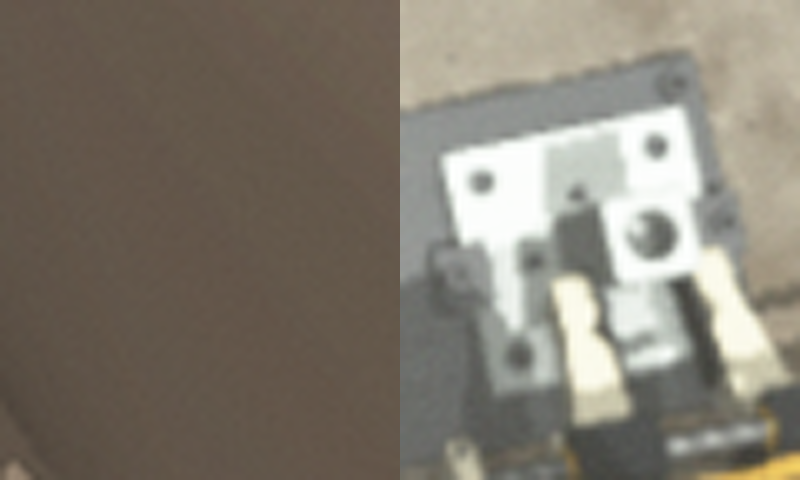

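The top crop has the mouth at (652,236). The dowels at (578,193) and (535,262), with the corner holes, put the seat's centre at (589,250). So a small nudge of +0.7 mm y and +0.5 mm x is needed. Then I descend gently.

Request:
carry_out:
  rows:
    - [-0.0001,-0.0009,0.0002,0.0005,-0.0009,-0.0031]
    - [-0.003,-0.0009,0.0015,0.0005,-0.0009,-0.0031]
    - [-0.0065,-0.0009,0.0031,0.0005,-0.0009,-0.0031]
    - [-0.0083,-0.0009,0.004,0.0005,-0.0009,-0.0031]
    - [-0.0101,-0.0009,0.0048,0.0005,-0.0009,-0.0031]
    - [-0.0101,-0.0009,0.0048,0.0005,-0.0009,-0.0031]

```text
clock: 21.82
tool_pos: [0.6155, -0.2216, 0.0443]
orientation: [-179.8, -65.1, 11.2]
force: [-0.1, -0.1, -4.2]
opening: 0.0295
gripper_force: 30.0
```

Request:
carry_out:
  rows:
    - [-0.0009,0,0.0004,0,0,0]
    - [-0.0018,0,0.0008,0,0,0]
    - [-0.0018,0,0.0008,0,0,0]

```text
clock: 22.2
tool_pos: [0.6155, -0.2216, 0.0426]
orientation: [-179.9, -65.1, 11.3]
force: [0.7, 0.6, -3.4]
opening: 0.0294
gripper_force: 30.0
```

Request:
carry_out:
  rows:
    - [-0.0009,0,0.0004,0,0,0]
    - [-0.0014,0,0.0006,0,0,0]
    - [-0.0018,0,0.0008,0,0,0]
    - [-0.0018,0,0.0008,0,0,0]

```text
clock: 22.7
tool_pos: [0.6155, -0.2217, 0.0406]
orientation: [-179.9, -65.1, 11.3]
force: [0.0, -0.5, -3.9]
opening: 0.0292
gripper_force: 30.0
```

Request:
carry_out:
  rows:
    - [-0.0009,0,0.0004,0,0,0]
    - [-0.0009,0,0.0004,0,0,0]
    - [-0.0009,0,0.0004,0,0,0]

```text
clock: 23.08
tool_pos: [0.6156, -0.2217, 0.04]
orientation: [-179.9, -65.1, 11.3]
force: [-2.3, -0.5, -0.8]
opening: 0.0293
gripper_force: 30.0
```

The bar has landed on the plate (z as expected, load lifting off the wrist). I'll press progressively.

Request:
carry_out:
  rows:
    - [-0.0005,0,0.0002,0,0,0]
    - [-0.0009,0,0.0004,0,0,0]
    - [-0.0009,0,0.0004,0,0,0]
    - [-0.0009,0,0.0004,0,0,0]

```text
clock: 23.58
tool_pos: [0.6157, -0.2217, 0.04]
orientation: [-180.0, -65.2, 11.4]
force: [-6.5, -0.5, 5.4]
opening: 0.0296
gripper_force: 30.0
```

```bash
cat >> h.py <<'E'
def favg(n=8):
    F=[];M=[]
    for _ in range(n):
        viewer.snapshot("top"); o=obs(); F.append(o["force"]); M.append(o["moment"])
    return np.mean(F,0),np.std(F,0),np.mean(M,0),o
E
python3 - <<'E'
from h import *
f,s,m,o=favg(6); print(f,s,m,o["clock"],o["tool_pos"],o["orientation"],o["opening"])
E
```

```text
[-6.1403 -0.8899  6.1621] [0.3112 0.5274 0.7116] [-0.3044  1.7068  0.0985] 23.875 [ 0.6157 -0.2217  0.0399] [-179.9658  -65.1984   11.3877] 0.029257979779308455
```

Request:
carry_out:
  rows:
    - [-0.0005,0,-0.0003,0,0,0]
    - [-0.0009,0,-0.0005,0,0,0]
    - [-0.0009,0,-0.0005,0,0,0]
    - [-0.0009,0,-0.0005,0,0,0]

```text
clock: 24.38
tool_pos: [0.6156, -0.2217, 0.0399]
orientation: [-180.0, -65.3, 11.4]
force: [-2.0, 0.3, 7.0]
opening: 0.0294
gripper_force: 30.0
```

```bash
python3 - <<'E'
from h import *
f,s,m,o=favg(8); print(f,s,m,o["clock"],o["tool_pos"],o["orientation"],o["opening"])
E
```

```text
[-2.1176  0.3278  6.2821] [0.3885 0.6261 0.4006] [-0.0662  1.0966  0.2867] 24.775 [ 0.6156 -0.2217  0.0399] [-179.9771  -65.2801   11.4064] 0.029336676001038058
```

Request:
carry_out:
  rows:
    - [-0.0007,0,-0.0001,0,0,0]
    - [-0.0014,0,-0.0003,0,0,0]
    - [-0.0014,0,-0.0003,0,0,0]
    - [-0.0014,0,-0.0003,0,0,0]

```text
clock: 25.28
tool_pos: [0.6155, -0.2217, 0.0399]
orientation: [180.0, -65.4, 11.5]
force: [-0.6, 2.0, 9.8]
opening: 0.0297
gripper_force: 30.0
```

```bash
python3 - <<'E'
from h import *
f,s,m,o=favg(10); print(f,s,m,o["clock"],o["tool_pos"],o["orientation"],o["opening"])
E
```

```text
[-0.1898  1.432   9.6242] [0.5608 0.3058 0.4167] [ 0.3097 -0.2677  0.5451] 25.775 [ 0.6155 -0.2217  0.0399] [179.9634 -65.4159  11.486 ] 0.029510723896352033
```

Request:
carry_out:
  rows:
    - [-0.0001,0,0,0,0,0]
    - [-0.0001,0,0,0,0,0]
    - [-0.0001,0,0,0,0,0]

```text
clock: 26.15
tool_pos: [0.6155, -0.2217, 0.0399]
orientation: [180.0, -65.4, 11.5]
force: [0.4, 1.8, 10.3]
opening: 0.0294
gripper_force: 30.0
```

```bash
python3 - <<'E'
from path import *
f,s,m,o=favg(12); print(f,s,m,o["clock"],o["tool_pos"],o["orientation"],o["opening"],o["gripper_force"])
t=viewer.snapshot("top")[:,:,::-1]; K2,T2=cam("top"); a,b=proj(K2,T2,seat+[0,0,.03]).astype(int)
cv2.imwrite("pics/c7.png",cv2.resize(t[b-30:b+30,a-40:a+40],(800,600),interpolation=2)); print(a,b)
E
```

```text
[-0.5104  1.6729 10.0898] [0.3926 0.5143 0.4588] [ 0.3555 -0.3732  0.5753] 26.75 [ 0.6155 -0.2218  0.0399] [179.9618 -65.4233  11.4869] 0.029416836639489127 30.000706538558006
451 207
```

View pics/c7.png

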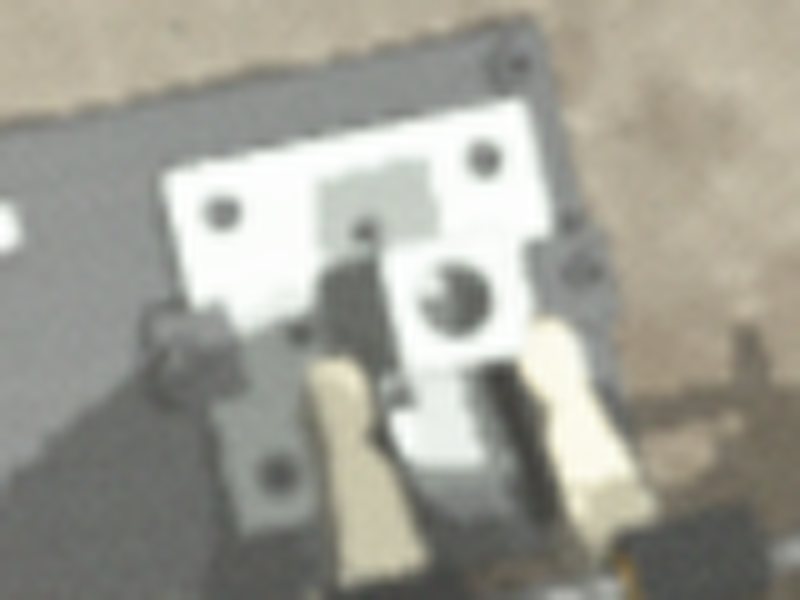

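The bar stands amid the dowels at (365,230), (300,333) and (397,390), with its mouth at (458,300), square to the plate. I'll make one last trim so that both the arm's push and the plate's load lie within 10–15 N, then hand in.

Request:
carry_out:
  rows:
    - [-6e-05,0,0,0,0,0]
    - [-6e-05,0,0,0,0,0]
    - [-6e-05,0,0,0,0,0]
    - [-6e-05,0,0,0,0,0]

```text
clock: 27.3
tool_pos: [0.6155, -0.2217, 0.0399]
orientation: [180.0, -65.4, 11.5]
force: [-0.5, 2.4, 10.7]
opening: 0.0297
gripper_force: 30.0
```

```bash
python3 - <<'E'
from h import *
f,s,m,o=favg(10); print(f,o["clock"],o["opening"])
if 10.1<f[2]<11: 
    from plant import workorder; print(workorder.close_job())
E
```

```text
[-0.4208  1.5869 10.5592] 27.8 0.02934329927114905
the job is handed in; nothing more can be done
None
```

Handed in at 27.8 s: I slid the larger stand-off's bore over the pin to the shoulder, then stood it bore-up between the dowels, still gripped and pressed at about 10.6 N at the wrist (about 14.5 N on the plate with its weight); the first grasp slipped and was redone, and the smaller stand-off was not touched.

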